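# Fit the carousel hub of a fraction collector and set the nut's running clearance

## Task

Fit the hub parts of the fraction collector: thread the brass bushing and then the white thrust ring down the spindle, each fully home, then screw the black knurled nut on (clockwise seen from above) until it bottoms out on the white ring, and back it off a quarter turn so that the carousel has its running clearance. Finish while still gripping the nut there, keeping it still, so that I can lock it. Leave the other things on the bench where they are.

Things in the scene. Friction and masses are not known exactly. Their poses are not given: they have to be found in the camera images.
- collector: Fraction collector, fixed: white housing 240 x 250 mm, 34 mm high, blue front; on it a locked aluminium vial carousel (radius 105 mm, flat top 73 mm above the bench, vials 10 mm proud at radius 90 mm), and the steel spindle in the middle. A column at x 108, y 113 mm of it carries a short black arm to 140 mm high. Origin on the bench, on the spindle's axis, z up.
- seat (a point): On the spindle's axis at the top of the hub boss (radius 22 mm, 7 mm above the carousel), 80 mm above the bench; axes as the collector. The underside of the fitted bushing lies here. From here the spindle has a plain shank 30 mm in diameter, 26 mm high, then the thread to 44 mm and a bare tip to 52 mm.
- spindle_tip (a point): Top of the spindle on its axis, 52 mm above the seat: a tapered tip 22 mm in diameter above a two-start right-hand thread of 30.8 mm crest diameter. The thread climbs 18 mm per turn (4.5 mm per quarter turn) with about 15 degrees of play.
- bushing: Brass bushing, a plain ring: 52 mm outside, 32.6 mm bore, 16 mm high, 170 g. Origin: centre of its underside; z up its axis. Starts flat on the mat.
- washer: White thrust ring: 52 mm outside, 32.6 mm bore, 8 mm high, 25 g. Origin: centre of its underside; z up its axis. Starts flat on the mat; fitted, it lies on the bushing, its underside 16 mm above the seat.
- nut: Black knurled nut, a ring open at both ends: 55 mm outside, 33.8 mm bore, 30 mm high, 120 g, four thread lugs in the bore. Origin: centre of its underside; z up, x to the white mark on its top. Starts upright on the mat. Bottomed out on the ring its underside is 24 mm above the seat and its x axis points along the collector's x axis or opposite (within about 12 degrees).
- nut_mark (a point): The white mark on the nut's top, 21 mm from its axis. Set over the spindle at any angle, the nut slides on until its lugs rest on the thread, underside 29 to 39 mm above the seat; it then turns freely clockwise (from above) for a third to five sixths of a turn (under half, if its x axis starts 15 degrees clockwise of the collector's x axis or of its opposite) and stops hard on the ring.
- mat: Fixed grey-blue parts mat, 310 x 230 mm, 3 mm thick; the bushing, the white ring, the nut and an orange spacer lie on it. Origin: centre of its underside.
- spacer: Bystander on the mat: small orange plastic spacer ring, 32 mm outside, 8 mm high. Leave alone. Origin: centre of its underside.
- wrench: Bystander: steel wrench, 160 mm long, lying along its x axis. Leave alone.
- bottle: Bystander: amber bottle with blue cap, 68 mm in diameter, 150 mm high. Leave alone. Origin: centre of its underside.
- beaker: Bystander: clear beaker, 72 mm across, 85 mm high. Leave alone. Origin: centre of its underside.
- vial_a: Bystander: clear vial with black cap, 24 mm in diameter, 46 mm high. Leave alone. Origin: centre of its underside.
- vial_b: Bystander: amber vial with white cap, 24 mm in diameter, 46 mm high. Leave alone. Origin: centre of its underside.
- jar: Bystander: grey jar with white lid, 48 mm in diameter, 55 mm high. Leave alone. Origin: centre of its underside.
There are look-alikes about, which are no part of the job. Of the things shaped like the bushing, the brass one is meant.

How it is judged:
By the outcome, as a careful person would: the job done as asked, in the order asked, and still so for the second after the job is handed in, while the arm keeps its last pose, push and grip.
It also fails if it takes over 72 s, if anything falls off the work surface, if the arm or the gripper's body presses on something with over 40 N, if the wrist force passes 120 N, or if a joint passes its speed limit or range.

## Robot

A 7-joint arm with a two-finger parallel gripper is mounted at the origin on the work surface. World frame = base frame: x ahead of the robot, y to its left, z up, the work surface at z = 0. Lengths are in m, angles in rad, forces in N, time in s.
With the tool pointing down it reaches from about 0.35 to 0.9 m from the base axis. Payload 8.1 kg.
Tool frame: the origin (TCP) lies midway between the tips of the shut fingers; the grasp point (between the pads) lies 19 mm behind it; z points along the fingers, y is the line along which they close (so a half turn about z gives the same grasp; the last joint's range is limited). The gripper opens to 92 mm and grips with 3 to 60 N. Pads are 19 mm wide; open, the fingers measure 130 mm over their backs; the gripper's body (75 mm by 190 mm) begins 47 mm behind the grasp point.
Start: joints at [1.034, 0.434, 0.025, 1.573, -0.012, 1.134, -0.075], TCP at [0.263, -0.567, 0.227] pointing down, gripper open.
Joint ranges: [-2.62, 2.62], [-0.44, 2.09], [-1.27, 1.32], [0.08, 2.57], [-1.32, 4.46], [0.12, 2], [-2.74, 2.74]. Speed limits (rad/s): [2.22, 2.22, 3.01, 3.01, 3.14, 3.14, 3.14].

## Interface

Orientations are given as a rotation vector (axis times angle).
In Python, from cell import arm gives the robot as it stands.
- The arm moves only by the tool move_arm, never from a script. Its argument "motion" is a list of rows, each an object of numbers: "tx", "ty", "tz": the shift along the tool's x, y, z normalised to -1 to 1, where 1 is 1000 mm; "twist": the turn about the tool's z normalised to -1 to 1, where 1 is pi/2 rad. In form: [{"tx": .., "ty": .., "tz": .., "twist": ..}, ...]. A call has 1 to 12 rows; each row shifts and turns the commanded pose from where the row before left it, along the tool's axes as they then stand; what a row does not reach is not made up. A row lasts 1/10 s, in which the tool goes at most 50 mm and 8.59 degrees, less where a joint would pass 70% of its speed; a pose out of reach is approached as far as the arm can. A call with a number of a shift or a turn outside -1 to 1 is refused whole. A call with a gripper value outside its range is refused whole. "gripper" is the gripper's target within -1 to 1 (shut at 1, half-way at 0, fully open at -1), set as the call begins (left out, the last holds). The fingers move at their own pace and stop on an object; "squeeze" is the grip in N (left out, the last holds). Time passes only in rows, so rows that do not move let the fingers close. It gives the time, the measured TCP pose, the force, the opening and the grip force at its end, in the units of the state.
- arm.observe(): the state, without advancing time (a new reading comes with each control period).
- arm.get_image(name): name is "scene" or "top" or "wrist"; returns the picture (384x512x3 uint8, red, green, blue); there is no depth.
- arm.calibration(name): a dict with "K" (3x3 intrinsics, pixels), "T" (4x4, takes a point from camera to world coordinates). Camera axes: x right, y down, z forward; pixel columns grow to the right and rows downward; lengths in m; the calibration is good to about 2 mm. A picture is of the moment at which its call begins: read the wrist's pose just before it. calibration takes no time and is no camera call; for the wrist camera it gives the pose at the moment of the call.
- arm.sign_off(): hands the job in; it is judged then, once.
Trained networks look in the newest picture that a camera, given by its name, has taken for a name from the list of things; names that differ only in an ending like _2 or _b are one class to them, and where a whole thing is asked for, a point or a joint stands for the part that bears it (a point fixed in the world has none). Each returns a list of dicts, best first, with "conf" (0 to 1); they miss things now and then, are a little off and sometimes report something else, mostly with a low value. They report only what shows in the picture. A call takes as long as a camera call. They do not tell look-alikes from the thing itself.
- arm.look_for(camera, query): "point" ([column, row] as shares, 0 to 1, of the picture: columns of its width, rows of its height, amid what is visible of it).
- arm.regions_of(camera, query): "region" (384x512 bool, what is visible of it) and "point" ([column, row] as shares, 0 to 1, of the picture: columns of its width, rows of its height, amid what is visible of it).
- arm.place_of(camera, query): "point" ([column, row] as shares, 0 to 1, of the picture: columns of its width, rows of its height: a listed point, or the origin of a listed thing).
The state is a dict: "clock": time; "joints": joint angles; "dq": joint speeds; "joint_efforts": joint torques, N m; "position": TCP position; "ee_rot": TCP orientation; "force": force on the tool from outside, world axes, zero at the start; "ft_torque": the same for the moment, N m; "width": opening from 0.0 (shut) to 1.0 (fully open); "gripper_force": force on a finger pad.
Only numpy, scipy, OpenCV 4.12 (cv2) and the standard library are available. Lean on these libraries where they do the work, as an engineer would, in place of code of your own. Each camera call takes 0.05 s, during which the arm holds its last target. There are 200 camera calls.

## Working session

There is one attempt and no reset: what is moved stays moved. The work goes in short steps, Python scripts to look and compute and a tool call to move; the robot and the scene stay as the last step left them, time stands still between calls to the robot, and variables do not carry over. Pictures are saved under pics/ and viewed, at most 10 in all, crops included, and the job is handed in when it is done.

Besides the shell and the picture viewer there is one more tool, called after ">>>" as name(argument=value, ...), one argument or row to a line, values as JSON. move_arm: Moves the arm, as the interface text tells. Scaled input: -1 to 1 covers 1000 mm each way for a shift and pi/2 rad each way for a turn. Its arguments: {"type":"object","properties":{"motion":{"type":"array","items":{"type":"object","properties":{"tx":{"type":"number"},"ty":{"type":"number"},"tz":{"type":"number"},"twist":{"type":"number"}}}},"gripper":{"type":"number"},"squeeze":{"type":"number"}},"required":["motion"]}

```bash
mkdir -p pics; ls; cat > h.py <<'E'
import numpy as np, cv2
from cell import arm
from scipy.spatial.transform import Rotation as R
def snap(cam,fn=None):
    im=arm.get_image(cam)
    if fn: cv2.imwrite(fn,im[:,:,::-1])
    return im
def ray(cam,px,z,c=None):
    c=c or arm.calibration(cam);K=np.array(c['K']);T=np.array(c['T'])
    d=T[:3,:3]@np.linalg.solve(K,[px[0],px[1],1]);o=T[:3,3]
    return o+d*(z-o[2])/d[2]
def proj(cam,p,c=None):
    c=c or arm.calibration(cam);K=np.array(c['K']);T=np.linalg.inv(np.array(c['T']))
    q=K@(T[:3,:3]@np.array(p)+T[:3,3]);return q[:2]/q[2]
def st():
    s=arm.observe();Rm=R.from_rotvec(s['ee_rot']).as_matrix()
    print({k:np.round(s[k],4).tolist() for k in ('clock','joints','position','force','width','gripper_force')});print(np.round(Rm,3).tolist())
    return s,Rm
E
python3 - <<'E'
from h import *
a=snap('scene');b=snap('top')
cv2.imwrite('pics/top0.png',b[:,:,::-1]);cv2.imwrite('pics/scene0.png',a[:,:,::-1])
st()
for q in ['bushing','washer','nut','nut_mark','seat','spindle_tip','collector','mat','spacer']:
  for cam in ['top','scene']:
    for r in arm.place_of(cam,q)[:3]:
        p=np.array(r['point'])*[512,384]
        z={'bushing':.003,'washer':.003,'nut':.003,'nut_mark':.033,'spacer':.003,'seat':.08,'spindle_tip':.132}.get(q,0)
        print(q,cam,round(r['conf'],2),p.round(1),ray(cam,p,z).round(4))
E
```

```text
pics
{'clock': 0.1, 'joints': [1.0344, 0.4351, 0.025, 1.574, -0.0116, 1.134, -0.0751], 'position': [0.2625, -0.5667, 0.226], 'force': [0.3561, -0.2644, -0.0466], 'width': 1.0002, 'gripper_force': 0.0}
[[0.907, 0.42, -0.001], [0.42, -0.907, 0.001], [-0.0, -0.001, -1.0]]
bushing top 0.69 [265.6 175.9] [ 0.6043 -0.0596  0.003 ]
bushing top 0.62 [336.  188.2] [ 0.5631 -0.3086  0.003 ]
bushing top 0.48 [351.7 258.1] [ 0.3199 -0.3594  0.003 ]
bushing scene 0.6 [199.5 239.7] [ 0.5489 -0.3009  0.003 ]
bushing scene 0.47 [241.4 285.5] [ 0.7908 -0.3003  0.003 ]
bushing scene 0.46 [153.2 214.5] [ 0.339  -0.3699  0.003 ]
washer top 0.66 [300.4 218.6] [ 0.4542 -0.1826  0.003 ]
washer scene 0.5 [292.1 175.2] [0.5197 0.1945 0.003 ]
washer scene 0.42 [211.  210.8] [ 0.4636 -0.188   0.003 ]
washer scene 0.41 [260.3 268.5] [ 0.7813 -0.2092  0.003 ]
nut top 0.52 [306.8 164.4] [ 0.6475 -0.206   0.003 ]
nut scene 0.5 [234.6 243.1] [ 0.6417 -0.2117  0.003 ]
nut_mark top 0.7 [307.2 156.5] [ 0.6696 -0.2035  0.033 ]
nut_mark top 0.67 [305.8 126.6] [ 0.7771 -0.1992  0.033 ]
nut_mark scene 0.45 [238.9 245.8] [ 0.6775 -0.2201  0.033 ]
nut_mark scene 0.19 [289.8 187.4] [0.5848 0.1153 0.033 ]
seat top 0.89 [204.9 178.9] [0.5791 0.1459 0.08  ]
seat scene 0.7 [295.1 174.7] [0.5776 0.146  0.08  ]
spindle_tip top 0.7 [203.1 178.7] [0.5716 0.145  0.132 ]
spindle_tip scene 0.74 [291.5 164.9] [0.5647 0.132  0.132 ]
collector top 0.9 [205.1 184.2] [0.5726 0.1551 0.    ]
collector scene 0.72 [290.6 186.3] [0.5614 0.1462 0.    ]
mat top 0.91 [319.6 189.7] [ 0.5575 -0.2512  0.    ]
mat scene 0.89 [209.8 234.8] [ 0.5528 -0.2579  0.    ]
spacer top 0.6 [393.6 188.1] [ 0.5658 -0.512   0.003 ]
spacer top 0.59 [303.2 188.6] [ 0.5604 -0.1929  0.003 ]
spacer scene 0.39 [223.7 228.3] [ 0.5628 -0.2014  0.003 ]
```

View pics/top0.png

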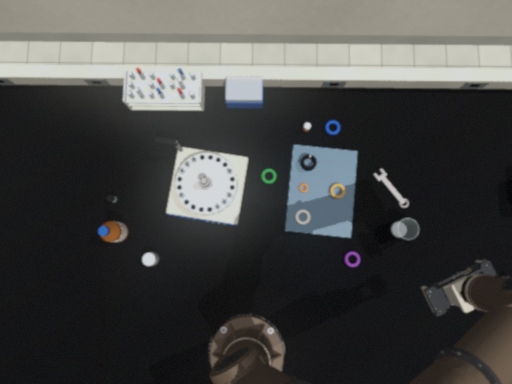

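View pics/scene0.png

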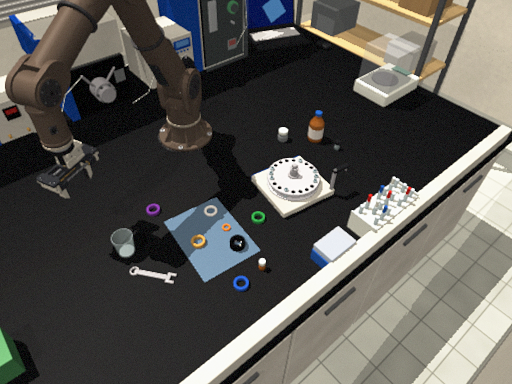

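Candidates for the bushing in the top picture: brass (337,190) on the mat; look-alikes green (269,176), blue (333,128), purple (352,259); the orange spacer (304,187). I choose the brass one. The nut is at (308,162) and the white ring at (303,217). The scene view agrees: brass (199,241), nut (238,243), white (210,211).

```bash
python3 - <<'E'
from h import *
s,Rm=st()
c=arm.calibration('wrist');print(np.array(c['K']).round(1).tolist());T=np.array(c['T'])
print('cam in tool',(Rm.T@(T[:3,3]-s['position'])).round(4),(Rm.T@T[:3,:3]).round(3).tolist())
tgt=np.array([.56,-.25,.30]);print((Rm.T@(tgt-s['position'])).round(3))
print(arm.calibration('top')['T'][:3] if 0 else '')
E
```

```text
{'clock': 1.0, 'joints': [1.0344, 0.4345, 0.025, 1.5732, -0.0116, 1.134, -0.0751], 'position': [0.2627, -0.5671, 0.2267], 'force': [-0.2189, 0.5351, -0.4163], 'width': 0.9961, 'gripper_force': 0.0}
[[0.907, 0.42, 0.0], [0.42, -0.907, -0.0], [-0.0, 0.0, -1.0]]
[[341.7, 0.0, 251.3], [0.0, 341.7, 192.9], [0.0, 0.0, 1.0]]
cam in tool [ 0.0848 -0.0003 -0.158 ] [[0.0, -0.952, -0.305], [1.0, -0.0, 0.001], [-0.001, -0.305, 0.952]]
[ 0.403 -0.163 -0.073]
```

>>> move_arm(
  motion=[
    {"tx": 0.0373, "ty": -0.0137},
    {"tx": 0.0373, "ty": -0.0137},
    {"tx": 0.0373, "ty": -0.0137},
    {"tx": 0.0373, "ty": -0.0137},
    {"tx": 0.0373, "ty": -0.0137},
    {"tx": 0.0373, "ty": -0.0137},
    {"tx": 0.0373, "ty": -0.0137},
    {"tx": 0.0373, "ty": -0.0137},
    {"tx": 0.0373, "ty": -0.0137},
    {"tx": 0.0373, "ty": -0.0137},
    {"tx": 0.0373, "ty": -0.0137},
    {"tx": 0.0373, "ty": -0.0137},
  ],
  gripper=-1,
)

```text
invalid input
```

>>> move_arm(
  motion=[
    {},
    {},
    {},
  ],
)

```text
invalid input
```

```bash
python3 - <<'E'
from h import *
st();c=arm.calibration('wrist')
im=snap('wrist');cv2.imwrite('pics/w1.png',im[:,:,::-1])
for q,z in [('bushing',.003),('washer',.003),('nut',.003),('nut_mark',.033),('spacer',.003),('mat',0)]:
    for r in arm.place_of('wrist',q)[:3]:
        p=np.array(r['point'])*[512,384]
        print(q,round(r['conf'],2),p.round(1),ray('wrist',p,z,c).round(4))
E
```

```text
{'clock': 1.0, 'joints': [1.0344, 0.4345, 0.025, 1.5732, -0.0116, 1.134, -0.0751], 'position': [0.2627, -0.5671, 0.2267], 'force': [-0.2189, 0.5351, -0.4163], 'width': 0.9961, 'gripper_force': 0.0}
[[0.907, 0.42, 0.0], [0.42, -0.907, -0.0], [-0.0, 0.0, -1.0]]
bushing 0.94 [88.8 26.7] [ 0.3201 -0.3589  0.003 ]
```

View pics/w1.png

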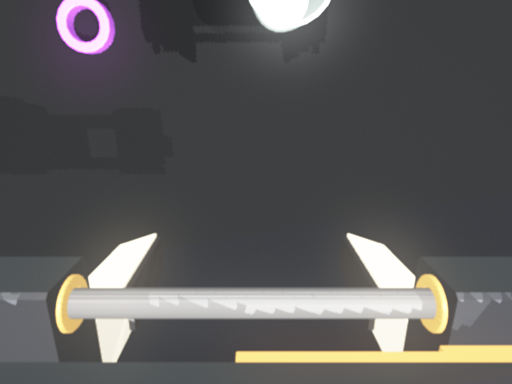

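The move was refused, so I'll give all fields in every row. The picture shows the purple ring at (88,25) and the beaker at the top, with the gripper covering the lower half. The view therefore lies ahead of the tool along +x.

>>> move_arm(
  motion=[
    {"tx": 0.038, "ty": -0.0205, "tz": 0, "twist": 0},
    {"tx": 0.038, "ty": -0.0205, "tz": 0, "twist": 0},
    {"tx": 0.038, "ty": -0.0205, "tz": 0, "twist": 0},
    {"tx": 0.038, "ty": -0.0205, "tz": 0, "twist": 0},
    {"tx": 0.038, "ty": -0.0205, "tz": 0, "twist": 0},
    {"tx": 0.038, "ty": -0.0205, "tz": 0, "twist": 0},
    {"tx": 0.038, "ty": -0.0205, "tz": 0, "twist": 0},
    {"tx": 0.038, "ty": -0.0205, "tz": 0, "twist": 0},
    {"tx": 0, "ty": 0, "tz": 0, "twist": 0},
    {"tx": 0, "ty": 0, "tz": 0, "twist": 0},
  ],
  gripper=-1,
  squeeze=30,
)

```text
clock: 2.35
position: [0.4702, -0.2897, 0.2268]
ee_rot: [3.067, 0.68, 0.0]
force: [0.7, 0.6, -0.2]
width: 1.002
gripper_force: 0.0
```

```bash
python3 - <<'E'
from h import *
st();c=arm.calibration('wrist')
im=snap('wrist');cv2.imwrite('pics/w2.png',im[:,:,::-1])
for q,z in [('bushing',.003),('washer',.003),('nut',.003),('nut_mark',.033),('spacer',.003),('mat',0)]:
    for r in arm.place_of('wrist',q)[:3]:
        p=np.array(r['point'])*[512,384]
        print(q,round(r['conf'],2),p.round(1),ray('wrist',p,z,c).round(4))
E
```

```text
{'clock': 2.35, 'joints': [0.5329, 0.3223, -0.1015, 1.7455, 0.0366, 1.0754, -0.7152], 'position': [0.4702, -0.2897, 0.2268], 'force': [0.6813, 0.6402, -0.1694], 'width': 1.0018, 'gripper_force': 0.0}
[[0.906, 0.423, 0.0], [0.423, -0.906, -0.0], [0.0, 0.0, -1.0]]
bushing 0.76 [247.8 284.4] [ 0.3226 -0.3536  0.003 ]
bushing 0.65 [303.1  98.6] [ 0.5566 -0.311   0.003 ]
bushing 0.29 [167.7 130.5] [ 0.4629 -0.1909  0.003 ]
washer 0.7 [167.2 129.6] [ 0.4636 -0.1901  0.003 ]
nut_mark 0.17 [304.5  97.2] [ 0.5576 -0.3071  0.033 ]
spacer 0.79 [204.9  42.3] [ 0.5634 -0.1936  0.003 ]
mat 0.59 [258.9  75.2] [ 0.5581 -0.2577  0.    ]
```

View pics/w2.png

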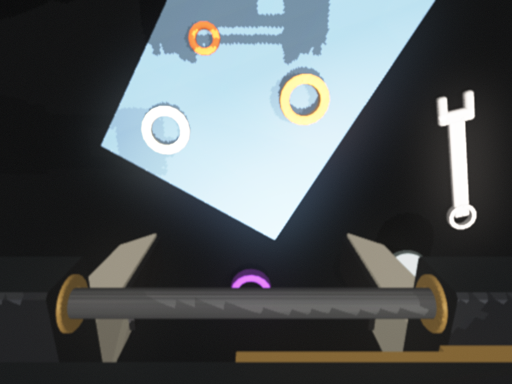

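Picture shows brass at (303,99), white ring (166,129), spacer (204,38): brass confirmed by colour. The purple ring is off the mat. Refining centres by silhouette.

```bash
cat >> h.py <<'E'
from scipy.optimize import least_squares
def hullpts(m): return cv2.convexHull(np.argwhere(m)[:,::-1].astype(np.float32)).reshape(-1,2)
def cyl_fit(cam,mask,xy0,z0,z1,r,c):
    """xy of a vertical cylinder whose silhouette hull matches the mask's hull centroid"""
    mask=(mask>0).astype(np.uint8);n,l,s,_=cv2.connectedComponentsWithStats(mask)
    p0=proj(cam,[*xy0,(z0+z1)/2],c)
    k=max(range(1,n),key=lambda i:s[i,4]);h=hullpts(l==k)
    def cen(h): M=cv2.moments(h.astype(np.float32).reshape(-1,1,2));return np.array([M['m10'],M['m01']])/M['m00'],M['m00']
    a=np.linspace(0,2*np.pi,60)
    def mod(xy): return cv2.convexHull(np.array([proj(cam,[xy[0]+r*np.cos(t),xy[1]+r*np.sin(t),z],c) for z in(z0,z1) for t in a],np.float32)).reshape(-1,2)
    t,A=cen(h)
    f=least_squares(lambda xy:cen(mod(xy))[0]-t,xy0,diff_step=1e-3)
    return f.x,A,cen(mod(f.x))[1]
def find(cam,q,xy0,z0,z1,r,c):
    best=None
    for g in arm.regions_of(cam,q):
        try: xy,A,Am=cyl_fit(cam,g['region'],xy0,z0,z1,r,c)
        except Exception as e: print(e); continue
        print(q,round(g['conf'],2),'xy',xy.round(4),'area',A,'model',round(Am))
        if np.hypot(*(xy-xy0))<.03 and best is None: best=xy
    return best
def todo(xyz):
    s=arm.observe();Rm=R.from_rotvec(s['ee_rot']).as_matrix()
    print('tool shift',(Rm.T@(np.array(xyz)-s['position'])).round(4))
E
python3 - <<'E'
from h import *
c=arm.calibration('wrist')
b=find('wrist','bushing',[.5566,-.311],.003,.019,.026,c)
w=find('wrist','washer',[.4636,-.190],.003,.011,.026,c)
todo([*b,.06]);todo([*b,.006])
E
```

```text
bushing 0.75 xy [ 0.5549 -0.3127] area 1971.0 model 2106
bushing 0.67 xy [ 0.3349 -0.3522] area 544.0 model 1482
washer 0.92 xy [ 0.4633 -0.191 ] area 1814.5 model 1885
tool shift [0.0688 0.0555 0.1667]
tool shift [0.0688 0.0555 0.2207]
```

>>> move_arm(
  motion=[
    {"tx": 0.023, "ty": 0.0185, "tz": 0.03, "twist": 0},
    {"tx": 0.023, "ty": 0.0185, "tz": 0.03, "twist": 0},
    {"tx": 0.023, "ty": 0.0185, "tz": 0.03, "twist": 0},
    {"tx": 0, "ty": 0, "tz": 0.04, "twist": 0},
    {"tx": 0, "ty": 0, "tz": 0.04, "twist": 0},
    {"tx": 0, "ty": 0, "tz": 0.03, "twist": 0},
    {"tx": 0, "ty": 0, "tz": 0.0205, "twist": 0},
    {"tx": 0, "ty": 0, "tz": 0, "twist": 0},
    {"tx": 0, "ty": 0, "tz": 0, "twist": 0},
  ],
  gripper=-1,
)

```text
clock: 3.7
position: [0.5554, -0.3121, 0.0059]
ee_rot: [-3.068, -0.675, 0.001]
force: [0.7, -0.0, -1.1]
width: 1.006
gripper_force: 0.0
```

```bash
python3 - <<'E'
from h import *
st();todo([.555,-.3125,.006])
E
```

```text
{'clock': 3.7, 'joints': [0.4835, 0.6962, -0.0835, 1.7333, 0.0816, 0.716, -0.7796], 'position': [0.5554, -0.3121, 0.0059], 'force': [0.7016, -0.0266, -1.1165], 'width': 1.0062, 'gripper_force': 0.0}
[[0.908, 0.42, -0.0], [0.42, -0.908, 0.0], [-0.0, -0.0, -1.0]]
tool shift [-0.0005  0.0002 -0.0001]
```

>>> move_arm(
  motion=[
    {"tx": 0, "ty": 0, "tz": 0, "twist": 0},
    {"tx": 0, "ty": 0, "tz": 0, "twist": 0},
    {"tx": 0, "ty": 0, "tz": 0, "twist": 0},
    {"tx": 0, "ty": 0, "tz": 0, "twist": 0},
    {"tx": 0, "ty": 0, "tz": 0, "twist": 0},
    {"tx": 0, "ty": 0, "tz": 0, "twist": 0},
    {"tx": 0, "ty": 0, "tz": -0.01, "twist": 0},
    {"tx": 0, "ty": 0, "tz": -0.03, "twist": 0},
    {"tx": 0, "ty": 0, "tz": -0.05, "twist": 0},
    {"tx": 0, "ty": 0, "tz": -0.05, "twist": 0},
    {"tx": 0, "ty": 0, "tz": -0.05, "twist": 0},
    {"tx": 0, "ty": 0, "tz": -0.05, "twist": 0},
  ],
  gripper=1,
  squeeze=30,
)

```text
clock: 4.9
position: [0.555, -0.3117, 0.2491]
ee_rot: [3.068, 0.676, 0.0]
force: [1.2, -1.6, -1.6]
width: 0.557
gripper_force: 30.0
```

>>> move_arm(
  motion=[
    {"tx": 0.005, "ty": -0.02, "tz": 0, "twist": 0},
    {"tx": 0.01, "ty": -0.04, "tz": 0, "twist": 0},
    {"tx": 0.01, "ty": -0.044, "tz": 0, "twist": 0},
    {"tx": 0.01, "ty": -0.044, "tz": 0, "twist": 0},
    {"tx": 0.01, "ty": -0.044, "tz": 0, "twist": 0},
    {"tx": 0.01, "ty": -0.044, "tz": 0, "twist": 0},
    {"tx": 0.01, "ty": -0.044, "tz": 0, "twist": 0},
    {"tx": 0.01, "ty": -0.044, "tz": 0, "twist": 0},
    {"tx": 0.01, "ty": -0.04, "tz": 0, "twist": 0},
    {"tx": 0.01, "ty": -0.03, "tz": 0, "twist": 0},
    {"tx": 0, "ty": -0.014, "tz": 0, "twist": 0},
    {"tx": 0, "ty": 0, "tz": 0, "twist": 0},
  ],
)

```text
clock: 6.1
position: [0.4693, 0.1, 0.2467]
ee_rot: [-3.067, -0.682, -0.0]
force: [1.0, 0.1, -2.0]
width: 0.558
gripper_force: 30.0
```

```bash
python3 - <<'E'
from h import *
st();c=arm.calibration('wrist')
im=snap('wrist');cv2.imwrite('pics/w3.png',im[:,:,::-1]);np.savez('w3.npz',im=im,K=c['K'],T=c['T'])
for q,z in [('spindle_tip',.132),('seat',.08),('collector',0)]:
    for r in arm.place_of('wrist',q)[:2]:
        p=np.array(r['point'])*[512,384]
        print(q,round(r['conf'],2),p.round(1),ray('wrist',p,z,c).round(4))
E
```

```text
{'clock': 6.1, 'joints': [-0.0584, 0.2032, -0.3099, 1.865, 0.0695, 1.0837, -1.5283], 'position': [0.4693, 0.1, 0.2467], 'force': [0.9522, 0.1456, -2.0392], 'width': 0.5579, 'gripper_force': 29.9995}
[[0.906, 0.424, 0.0], [0.424, -0.906, 0.0], [0.0, -0.0, -1.0]]
spindle_tip 0.69 [253.9  47.6] [0.5697 0.1449 0.132 ]
seat 0.71 [253.7  56.6] [0.5675 0.1436 0.08  ]
collector 0.68 [250.8  62.1] [0.5663 0.146  0.    ]
```

View pics/w3.png

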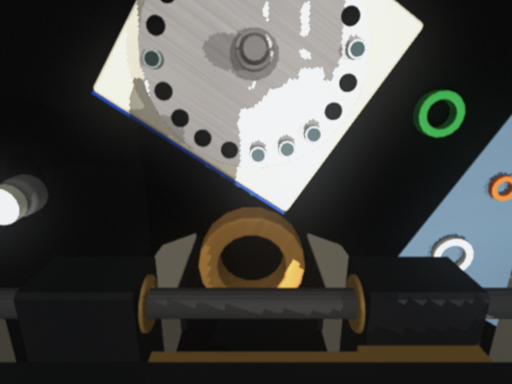

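>>> move_arm(
  motion=[
    {"tx": 0.012, "ty": 0.001, "tz": 0.035, "twist": 0},
    {"tx": 0.012, "ty": 0.001, "tz": 0.035, "twist": 0},
    {"tx": 0, "ty": 0, "tz": 0, "twist": 0},
    {"tx": 0, "ty": 0, "tz": 0, "twist": 0},
  ],
)

```text
clock: 6.7
position: [0.4927, 0.1053, 0.1761]
ee_rot: [3.068, 0.674, -0.003]
force: [1.5, 0.4, -1.0]
width: 0.558
gripper_force: 30.0
```

```bash
python3 - <<'E'
from h import *
s,Rm=st();c=arm.calibration('wrist')
im=snap('wrist');np.savez('w4.npz',im=im,K=c['K'],T=c['T'])
for q,z in [('spindle_tip',.132),('seat',.08)]:
    for r in arm.place_of('wrist',q)[:2]:
        p=np.array(r['point'])*[512,384]
        print(q,round(r['conf'],2),p.round(1),ray('wrist',p,z,c).round(4))
for r in arm.regions_of('wrist','bushing')[:2]:
    m=r['region'];a=np.argwhere(m);print(r['conf'],a.min(0),a.max(0))
    cc=m[:,246:258];print('top row near centre',[int(np.argmax(cc[:,i])) for i in (0,6,11)])
for dx in (-.003,0,.003):
    t=np.linspace(0,6.28,200)
    P=[proj('wrist',np.array(s['position'])+Rm@[dx+.026*np.cos(k),.026*np.sin(k),z],c) for k in t for z in(-.013,.003)]
    P=np.array(P);print(dx,P.min(0),P.max(0))
p=proj('wrist',[.5687,.1445,.106],c);x,y=p.astype(int)
cr=im[max(0,y-75):y+75,x-90:x+90];print('crop origin',x-90,max(0,y-75))
cv2.imwrite('pics/w4.png',cv2.resize(cr,None,fx=4,fy=4,interpolation=cv2.INTER_CUBIC)[:,:,::-1])
E
```

```text
{'clock': 6.7, 'joints': [-0.0785, 0.315, -0.2996, 1.9087, 0.1137, 0.9362, -1.5707], 'position': [0.4927, 0.1053, 0.1761], 'force': [1.4747, 0.4241, -0.9848], 'width': 0.5583, 'gripper_force': 29.9994}
[[0.908, 0.419, -0.002], [0.419, -0.908, -0.001], [-0.002, -0.0, -1.0]]
spindle_tip 0.68 [246.6  79.8] [0.5702 0.1441 0.132 ]
0.69 [115 437] [170 499]
top row near centre [0, 0, 0]
0.64 [207 199] [287 304]
top row near centre [207, 207, 207]
-0.003 [197.65590243 212.22646485] [305.51950875 319.69668647]
0 [197.35579668 206.63097215] [305.82305891 314.6939121 ]
0.003 [197.05231275 200.9753555 ] [306.13002559 309.63758079]
crop origin 155 7
```

View pics/w4.png

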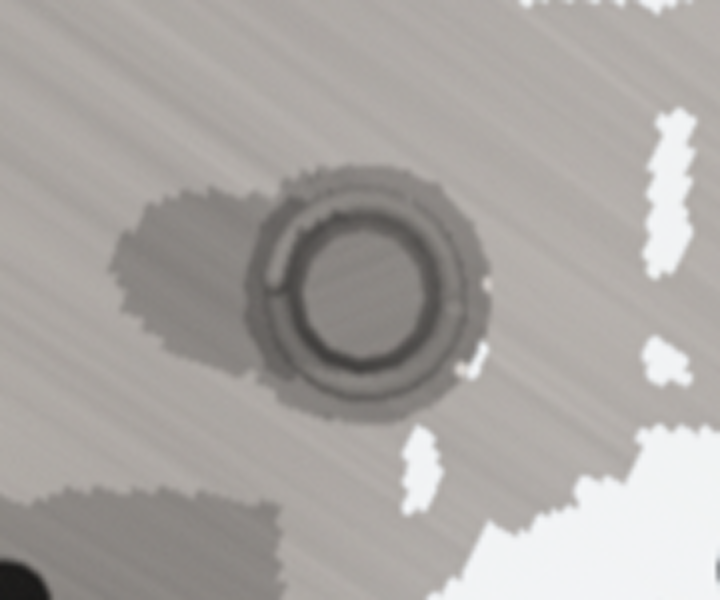

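Crop shows the spindle tip circle centred at full-picture (246.2,80.1), boss at (247,80.4). The bushing is centred in the grip (upper edge at row 207 against 206.6 modelled).

```bash
python3 - <<'E'
from h import *
c=arm.calibration('wrist')
print(ray('wrist',(246.2,80.1),.132,c),ray('wrist',(247,80.4),.08,c))
p=(ray('wrist',(246.2,80.1),.132,c)+ray('wrist',(247,80.4),.08,c))/2
print(p);todo([p[0],p[1],.15]);todo([p[0],p[1],.083])
E
```

```text
[0.57102972 0.14540064 0.132     ] [0.57132945 0.14564008 0.08      ]
[0.57117959 0.14552036 0.106     ]
tool shift [ 0.0868 -0.003   0.028 ]
tool shift [ 0.0866 -0.0031  0.095 ]
```

>>> move_arm(
  motion=[
    {"tx": 0.03, "ty": -0.001, "tz": 0, "twist": 0},
    {"tx": 0.03, "ty": -0.001, "tz": 0, "twist": 0},
    {"tx": 0.0268, "ty": -0.001, "tz": 0, "twist": 0},
    {"tx": 0, "ty": 0, "tz": 0.02, "twist": 0},
    {"tx": 0, "ty": 0, "tz": 0.015, "twist": 0},
    {"tx": 0, "ty": 0, "tz": 0, "twist": 0},
    {"tx": 0, "ty": 0, "tz": 0, "twist": 0},
  ],
)

```text
clock: 7.6
position: [0.5706, 0.1457, 0.1422]
ee_rot: [3.068, 0.676, 0.001]
force: [-0.0, 0.5, -0.9]
width: 0.56
gripper_force: 30.0
```

```bash
python3 - <<'E'
from h import *
st();todo([.5712,.1455,.083])
E
```

```text
{'clock': 7.6, 'joints': [-0.1427, 0.477, -0.2785, 1.7476, 0.1574, 0.9379, -1.6221], 'position': [0.5706, 0.1457, 0.1422], 'force': [-0.0253, 0.4831, -0.9075], 'width': 0.5604, 'gripper_force': 29.9994}
[[0.907, 0.42, 0.001], [0.42, -0.907, 0.0], [0.001, 0.0, -1.0]]
tool shift [0.0004 0.0004 0.0592]
```

Descend in steps, watching force.

>>> move_arm(
  motion=[
    {"tx": 0.0004, "ty": 0.0004, "tz": 0.005, "twist": 0},
    {"tx": 0, "ty": 0, "tz": 0.008, "twist": 0},
    {"tx": 0, "ty": 0, "tz": 0.008, "twist": 0},
    {"tx": 0, "ty": 0, "tz": 0, "twist": 0},
  ],
)

```text
clock: 8.0
position: [0.57, 0.1448, 0.1189]
ee_rot: [3.068, 0.675, -0.004]
force: [-0.7, -1.0, -2.6]
width: 0.558
gripper_force: 30.0
```

>>> move_arm(
  motion=[
    {"tx": 0, "ty": 0, "tz": 0.006, "twist": 0},
    {"tx": 0, "ty": 0, "tz": 0.006, "twist": 0},
    {"tx": 0, "ty": 0, "tz": 0, "twist": 0},
  ],
)

```text
clock: 8.3
position: [0.5699, 0.1449, 0.1071]
ee_rot: [3.067, 0.676, -0.004]
force: [-3.0, -2.0, -3.8]
width: 0.559
gripper_force: 30.0
```

>>> move_arm(
  motion=[
    {"tx": -0.0005, "ty": 0, "tz": 0.008, "twist": 0},
    {"tx": 0, "ty": 0, "tz": 0.008, "twist": 0},
    {"tx": 0, "ty": 0, "tz": 0.005, "twist": 0},
    {"tx": 0, "ty": 0, "tz": 0.003, "twist": 0},
    {"tx": 0, "ty": 0, "tz": 0, "twist": 0},
    {"tx": 0, "ty": 0, "tz": 0, "twist": 0},
  ],
)

```text
clock: 8.9
position: [0.5701, 0.1451, 0.0838]
ee_rot: [3.068, 0.676, -0.002]
force: [-2.5, -2.4, -4.8]
width: 0.559
gripper_force: 30.0
```

>>> move_arm(
  motion=[
    {"tx": 0, "ty": 0, "tz": 0.0015, "twist": 0},
    {"tx": 0, "ty": 0, "tz": 0.0015, "twist": 0},
    {"tx": 0, "ty": 0, "tz": 0, "twist": 0},
    {"tx": 0, "ty": 0, "tz": 0, "twist": 0},
  ],
)

```text
clock: 9.3
position: [0.5701, 0.1451, 0.083]
ee_rot: [3.067, 0.676, -0.0]
force: [-11.3, -6.0, 17.9]
width: 0.558
gripper_force: 30.0
```

Bushing is seated (18 N up at TCP 0.083). Release it and go for the white ring.

>>> move_arm(
  motion=[
    {"tx": 0, "ty": 0, "tz": -0.002, "twist": 0},
    {"tx": 0, "ty": 0, "tz": 0, "twist": 0},
    {"tx": 0, "ty": 0, "tz": 0, "twist": 0},
    {"tx": 0, "ty": 0, "tz": 0, "twist": 0},
    {"tx": 0, "ty": 0, "tz": 0, "twist": 0},
    {"tx": 0, "ty": 0, "tz": -0.02, "twist": 0},
    {"tx": 0, "ty": 0, "tz": -0.04, "twist": 0},
    {"tx": 0, "ty": 0, "tz": -0.04, "twist": 0},
  ],
  gripper=-1,
)

```text
clock: 10.1
position: [0.57, 0.1452, 0.1837]
ee_rot: [-3.068, -0.676, 0.003]
force: [1.6, 0.5, -0.2]
width: 0.999
gripper_force: 0.0
```

>>> move_arm(
  motion=[
    {"tx": -0.02, "ty": 0.02, "tz": -0.02, "twist": 0},
    {"tx": -0.03, "ty": 0.033, "tz": 0, "twist": 0},
    {"tx": -0.033, "ty": 0.036, "tz": 0, "twist": 0},
    {"tx": -0.033, "ty": 0.036, "tz": 0, "twist": 0},
    {"tx": -0.033, "ty": 0.036, "tz": 0, "twist": 0},
    {"tx": -0.033, "ty": 0.036, "tz": 0, "twist": 0},
    {"tx": -0.033, "ty": 0.036, "tz": 0, "twist": 0},
    {"tx": -0.023, "ty": 0.027, "tz": 0, "twist": 0},
    {"tx": 0, "ty": 0, "tz": 0, "twist": 0},
    {"tx": 0, "ty": 0, "tz": 0, "twist": 0},
  ],
)

```text
clock: 11.1
position: [0.4637, -0.1912, 0.2032]
ee_rot: [-3.069, -0.673, -0.0]
force: [-0.5, 1.0, 0.2]
width: 1.001
gripper_force: 0.0
```

```bash
python3 - <<'E'
from h import *
st();todo([.4633,-.191,.0055])
E
```

```text
{'clock': 11.1, 'joints': [0.428, 0.2692, -0.177, 1.8886, 0.0559, 0.9882, -0.9126], 'position': [0.4637, -0.1912, 0.2032], 'force': [-0.5095, 0.9735, 0.2202], 'width': 1.0008, 'gripper_force': 0.0}
[[0.908, 0.418, 0.0], [0.418, -0.908, 0.0], [0.0, 0.0, -1.0]]
tool shift [-0.0003 -0.0003  0.1977]
```

```bash
python3 - <<'E'
from h import *
c=arm.calibration('wrist');snap('wrist')
find('wrist','nut',[.6475,-.206],.003,.033,.0275,c)
for r in arm.place_of('wrist','nut_mark')[:2]:
    p=np.array(r['point'])*[512,384];print(r['conf'],p,ray('wrist',p,.033,c))
E
```

```text
nut 0.76 xy [ 0.6357 -0.2147] area 1048.5 model 4046
nut 0.37 xy [0.486  0.0445] area 5258.0 model 4307
```

>>> move_arm(
  motion=[
    {"tx": 0, "ty": 0, "tz": 0.05, "twist": 0},
    {"tx": 0, "ty": 0, "tz": 0.05, "twist": 0},
    {"tx": 0, "ty": 0, "tz": 0.05, "twist": 0},
    {"tx": 0, "ty": 0, "tz": 0.03, "twist": 0},
    {"tx": 0, "ty": 0, "tz": 0.0175, "twist": 0},
    {"tx": 0, "ty": 0, "tz": 0, "twist": 0},
    {"tx": 0, "ty": 0, "tz": 0, "twist": 0},
  ],
)

```text
clock: 11.95
position: [0.4643, -0.1891, 0.0053]
ee_rot: [-3.066, -0.68, 0.0]
force: [0.7, 0.5, 0.3]
width: 1.003
gripper_force: 0.0
```

>>> move_arm(
  motion=[
    {"tx": 0, "ty": 0, "tz": 0, "twist": 0},
    {"tx": 0, "ty": 0, "tz": 0, "twist": 0},
    {"tx": 0, "ty": 0, "tz": 0, "twist": 0},
    {"tx": 0, "ty": 0, "tz": 0, "twist": 0},
    {"tx": 0, "ty": 0, "tz": 0, "twist": 0},
    {"tx": 0, "ty": 0, "tz": 0, "twist": 0},
  ],
  gripper=1,
  squeeze=25,
)

```text
clock: 12.55
position: [0.4638, -0.1907, 0.0058]
ee_rot: [3.068, 0.676, 0.0]
force: [0.2, -0.2, -0.1]
width: 0.548
gripper_force: 25.0
```

>>> move_arm(
  motion=[
    {"tx": 0, "ty": 0, "tz": -0.01, "twist": 0},
    {"tx": 0, "ty": 0, "tz": -0.03, "twist": 0},
    {"tx": 0, "ty": 0, "tz": -0.05, "twist": 0},
    {"tx": 0, "ty": 0, "tz": -0.05, "twist": 0},
    {"tx": 0, "ty": 0, "tz": -0.05, "twist": 0},
    {"tx": 0, "ty": 0, "tz": 0, "twist": 0},
  ],
)

```text
clock: 13.15
position: [0.4674, -0.1916, 0.2032]
ee_rot: [3.062, 0.674, 0.016]
force: [0.6, -0.2, -0.8]
width: 0.549
gripper_force: 25.0
```

>>> move_arm(
  motion=[
    {"tx": 0.015, "ty": -0.018, "tz": 0, "twist": 0},
    {"tx": 0.03, "ty": -0.033, "tz": 0, "twist": 0},
    {"tx": 0.033, "ty": -0.036, "tz": 0, "twist": 0},
    {"tx": 0.033, "ty": -0.036, "tz": 0, "twist": 0},
    {"tx": 0.033, "ty": -0.036, "tz": 0, "twist": 0},
    {"tx": 0.033, "ty": -0.036, "tz": 0, "twist": 0},
    {"tx": 0.033, "ty": -0.036, "tz": 0, "twist": 0},
    {"tx": 0.028, "ty": -0.029, "tz": 0, "twist": 0},
    {"tx": 0, "ty": 0, "tz": 0, "twist": 0},
    {"tx": 0, "ty": 0, "tz": 0, "twist": 0},
  ],
)

```text
clock: 14.15
position: [0.5701, 0.1462, 0.1956]
ee_rot: [3.067, 0.679, -0.001]
force: [-0.0, -1.2, 0.1]
width: 0.549
gripper_force: 25.0
```

```bash
python3 - <<'E'
from h import *
s,Rm=st();c=arm.calibration('wrist');im=snap('wrist')
for r in arm.regions_of('wrist','washer')[:2]:
    m=r['region'];a=np.argwhere(m);print(r['conf'],a.min(0),a.max(0),[int(np.argmax(m[:,i])) for i in (246,252,258)])
t=np.linspace(0,6.28,200)
for dx in (-.002,0,.002):
    P=np.array([proj('wrist',np.array(s['position'])+Rm@[dx+.026*np.cos(k),.026*np.sin(k),z],c) for k in t for z in(-.0052,.0028)]);print(dx,P.min(0),P.max(0))
cv2.imwrite('pics/w5.png',im[150:384,130:380,::-1])
todo([.5701,.1451,.145]);todo([.5701,.1451,.0987])
E
```

```text
{'clock': 14.15, 'joints': [-0.1271, 0.4252, -0.2994, 1.6853, 0.1404, 1.0529, -1.606], 'position': [0.5701, 0.1462, 0.1956], 'force': [-0.0476, -1.1662, 0.1051], 'width': 0.5487, 'gripper_force': 24.9998}
[[0.906, 0.422, -0.001], [0.422, -0.906, -0.0], [-0.001, -0.0, -1.0]]
0.79 [209 201] [286 301] [209, 209, 209]
-0.002 [199.95182049 210.5267676 ] [303.35403397 308.38188055]
0 [199.76880863 206.78570646] [303.54015887 305.14596819]
0.002 [199.58448535 203.01785714] [303.72761735 301.88795443]
tool shift [ 0.0005 -0.0013  0.0507]
tool shift [ 0.0006 -0.0013  0.097 ]
```

View pics/w5.png

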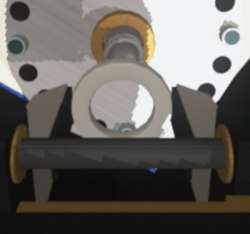

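Picture: the white ring is held level, about 1 mm behind the tool centre. The bushing is seated on the boss.

>>> move_arm(
  motion=[
    {"tx": 0.0015, "ty": -0.0013, "tz": 0.025, "twist": 0},
    {"tx": 0, "ty": 0, "tz": 0.025, "twist": 0},
    {"tx": 0, "ty": 0, "tz": 0, "twist": 0},
    {"tx": 0, "ty": 0, "tz": 0.006, "twist": 0},
    {"tx": 0, "ty": 0, "tz": 0.006, "twist": 0},
    {"tx": 0, "ty": 0, "tz": 0.006, "twist": 0},
    {"tx": 0, "ty": 0, "tz": 0, "twist": 0},
    {"tx": 0, "ty": 0, "tz": 0, "twist": 0},
  ],
)

```text
clock: 15.05
position: [0.5714, 0.1471, 0.1279]
ee_rot: [3.068, 0.676, 0.0]
force: [0.3, -0.3, 0.2]
width: 0.548
gripper_force: 25.0
```

```bash
python3 - <<'E'
from h import *
st();snap('wrist');st();todo([.571,.1455,.0987])
E
```

```text
{'clock': 15.05, 'joints': [-0.139, 0.4963, -0.2876, 1.758, 0.1718, 0.9117, -1.6364], 'position': [0.5714, 0.1471, 0.1279], 'force': [0.2571, -0.2805, 0.1742], 'width': 0.5476, 'gripper_force': 24.9999}
[[0.907, 0.42, 0.0], [0.42, -0.907, -0.0], [0.0, 0.0, -1.0]]
{'clock': 15.1, 'joints': [-0.1391, 0.4962, -0.2877, 1.7578, 0.1718, 0.9117, -1.6363], 'position': [0.5715, 0.1472, 0.128], 'force': [0.1901, 0.06, -0.1594], 'width': 0.548, 'gripper_force': 25.0}
[[0.907, 0.42, 0.0], [0.42, -0.907, 0.0], [0.0, 0.0, -1.0]]
tool shift [-0.0012  0.0014  0.0293]
```

>>> move_arm(
  motion=[
    {"tx": -0.0012, "ty": 0.0014, "tz": 0, "twist": 0},
    {"tx": 0, "ty": 0, "tz": 0.008, "twist": 0},
    {"tx": 0, "ty": 0, "tz": 0.008, "twist": 0},
    {"tx": 0, "ty": 0, "tz": 0, "twist": 0},
    {"tx": 0, "ty": 0, "tz": 0, "twist": 0},
  ],
)

```text
clock: 15.6
position: [0.5702, 0.1445, 0.1109]
ee_rot: [3.067, 0.675, -0.003]
force: [-1.5, -2.6, -0.3]
width: 0.551
gripper_force: 25.0
```

>>> move_arm(
  motion=[
    {"tx": 0, "ty": 0, "tz": 0.007, "twist": 0},
    {"tx": 0, "ty": 0, "tz": 0.004, "twist": 0},
    {"tx": 0, "ty": 0, "tz": 0.002, "twist": 0},
    {"tx": 0, "ty": 0, "tz": 0.001, "twist": 0},
    {"tx": 0, "ty": 0, "tz": 0, "twist": 0},
    {"tx": 0, "ty": 0, "tz": 0, "twist": 0},
  ],
)

```text
clock: 16.2
position: [0.5708, 0.1453, 0.0978]
ee_rot: [3.068, 0.676, -0.0]
force: [-2.7, -2.1, 4.0]
width: 0.551
gripper_force: 25.0
```

>>> move_arm(
  motion=[
    {"tx": 0, "ty": 0, "tz": 0.001, "twist": 0},
    {"tx": 0, "ty": 0, "tz": 0.001, "twist": 0},
    {"tx": 0, "ty": 0, "tz": 0, "twist": 0},
    {"tx": 0, "ty": 0, "tz": 0, "twist": 0},
  ],
)

```text
clock: 16.6
position: [0.571, 0.1453, 0.0964]
ee_rot: [3.068, 0.676, 0.001]
force: [-3.9, -2.3, 10.8]
width: 0.545
gripper_force: 25.4
```

>>> move_arm(
  motion=[
    {"tx": 0, "ty": 0, "tz": -0.002, "twist": 0},
    {"tx": 0, "ty": 0, "tz": 0, "twist": 0},
    {"tx": 0, "ty": 0, "tz": 0, "twist": 0},
    {"tx": 0, "ty": 0, "tz": 0, "twist": 0},
    {"tx": 0, "ty": 0, "tz": 0, "twist": 0},
    {"tx": 0, "ty": 0, "tz": -0.02, "twist": 0},
    {"tx": 0, "ty": 0, "tz": -0.04, "twist": 0},
    {"tx": -0.02, "ty": 0, "tz": -0.04, "twist": 0},
    {"tx": -0.04, "ty": 0, "tz": 0, "twist": 0},
    {"tx": -0.025, "ty": 0, "tz": 0, "twist": 0},
    {"tx": 0, "ty": 0, "tz": 0, "twist": 0},
  ],
  gripper=-1,
)

```text
clock: 17.7
position: [0.491, 0.108, 0.198]
ee_rot: [3.067, 0.675, -0.002]
force: [-0.1, -0.8, 0.0]
width: 1.003
gripper_force: 0.0
```

```bash
python3 - <<'E'
from h import *
snap('wrist');s,Rm=st();c=arm.calibration('wrist');im=snap('wrist')
find('wrist','washer',[.570,.145],.096,.104,.026,c)
find('wrist','washer',[.570,.145],.080,.104,.026,c)
p=proj('wrist',[.570,.145,.1],c);x,y=p.astype(int);y0=max(0,y-65);print(x-80,y0)
cv2.imwrite('pics/w6.png',cv2.resize(im[y0:y+65,x-80:x+80],None,fx=4,fy=4)[:,:,::-1])
todo([.57,-.242,.2])
E
```

```text
{'clock': 17.75, 'joints': [-0.0674, 0.2927, -0.3199, 1.8794, 0.1099, 0.9862, -1.573], 'position': [0.4928, 0.1089, 0.1981], 'force': [-0.38, -0.1157, 0.4579], 'width': 0.998, 'gripper_force': 0.0}
[[0.908, 0.42, 0.0], [0.42, -0.908, -0.001], [0.0, 0.001, -1.0]]
washer 0.89 xy [0.5702 0.1451] area 4243.0 model 4526
washer 0.89 xy [0.5702 0.1451] area 4243.0 model 4526
170 17
tool shift [-0.0795  0.3512 -0.0024]
```

View pics/w6.png

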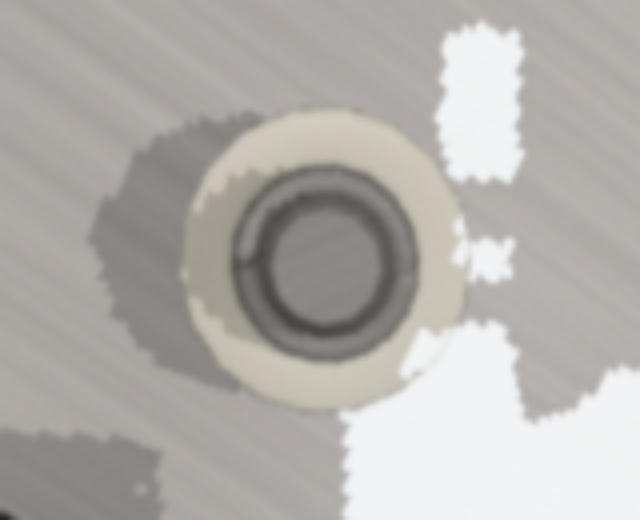

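Picture: the white ring is seated, level and concentric on the spindle at (324,260) of the crop. Now the nut.

>>> move_arm(
  motion=[
    {"tx": -0.004, "ty": 0.02, "tz": 0, "twist": 0},
    {"tx": -0.01, "ty": 0.042, "tz": 0, "twist": 0},
    {"tx": -0.01, "ty": 0.045, "tz": 0, "twist": 0},
    {"tx": -0.01, "ty": 0.045, "tz": 0, "twist": 0},
    {"tx": -0.01, "ty": 0.045, "tz": 0, "twist": 0},
    {"tx": -0.01, "ty": 0.045, "tz": 0, "twist": 0},
    {"tx": -0.01, "ty": 0.045, "tz": 0, "twist": 0},
    {"tx": -0.01, "ty": 0.042, "tz": 0, "twist": 0},
    {"tx": -0.0055, "ty": 0.022, "tz": 0, "twist": 0},
    {"tx": 0, "ty": 0, "tz": 0, "twist": 0},
    {"tx": 0, "ty": 0, "tz": 0, "twist": 0},
  ],
)

```text
clock: 19.0
position: [0.5695, -0.242, 0.1969]
ee_rot: [-3.067, -0.675, 0.001]
force: [-0.1, 0.7, -0.5]
width: 0.998
gripper_force: 0.0
```

```bash
python3 - <<'E'
from h import *
st();c=arm.calibration('wrist');im=snap('wrist')
n=find('wrist','nut',[.645,-.208],.003,.033,.0275,c)
for r in arm.place_of('wrist','nut_mark')[:2]:
    p=np.array(r['point'])*[512,384];w=ray('wrist',p,.033,c);print(round(r['conf'],2),p,w)
    if n is not None: print('r',np.hypot(*(w[:2]-n)),'ang deg',np.degrees(np.arctan2(*(w[:2]-n)[::-1])))
p=proj('wrist',[.645,-.208,.018],c);x,y=p.astype(int);y0=max(0,y-65);print(x-80,y0)
cv2.imwrite('pics/w7.png',cv2.resize(im[y0:y+65,max(0,x-80):x+80],None,fx=4,fy=4)[:,:,::-1])
# collector yaw: from the w3 picture fit corners later
snap('top')
g=arm.regions_of('top','collector')[0]['region'].astype(np.uint8)
cnt=max(cv2.findContours(g,0,2)[0],key=cv2.contourArea);print(cv2.minAreaRect(cnt))
E
```

```text
{'clock': 19.0, 'joints': [0.4334, 0.4592, -0.1702, 1.6145, 0.0846, 1.0761, -0.8973], 'position': [0.5695, -0.242, 0.1969], 'force': [-0.098, 0.6898, -0.4973], 'width': 0.9984, 'gripper_force': 0.0}
[[0.908, 0.42, -0.001], [0.42, -0.908, 0.001], [-0.0, -0.001, -1.0]]
nut 0.6 xy [ 0.6551 -0.2088] area 3123.0 model 3162
0.69 [273.6128  53.4144] [ 0.67729615 -0.21345839  0.033     ]
r 0.022676902543567926 ang deg -11.738801894687825
172 20
((196.16851806640625, 181.39654541015625), (95.70539855957031, 76.50851440429688), 9.637537956237793)
```

View pics/w7.png

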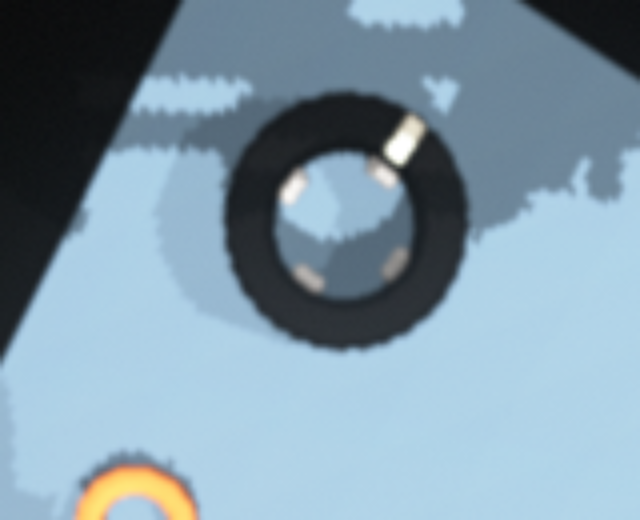

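Picture: nut centred at (345,220) of the crop with its mark upper right, at about -12° world. The collector lies at about -9.5°. I'll turn the gripper half a turn anticlockwise before grasping, so joint 7 has clockwise range.

>>> move_arm(
  motion=[
    {"tx": 0.0458, "ty": 0.003, "tz": 0, "twist": 0},
    {"tx": 0.0458, "ty": 0.003, "tz": 0, "twist": 0},
    {"tx": 0, "ty": 0, "tz": 0, "twist": -0.094},
    {"tx": 0, "ty": 0, "tz": 0, "twist": -0.094},
    {"tx": 0, "ty": 0, "tz": 0, "twist": -0.094},
    {"tx": 0, "ty": 0, "tz": 0, "twist": -0.094},
    {"tx": 0, "ty": 0, "tz": 0, "twist": -0.094},
    {"tx": 0, "ty": 0, "tz": 0, "twist": -0.094},
    {"tx": 0, "ty": 0, "tz": 0, "twist": -0.094},
    {"tx": 0, "ty": 0, "tz": 0, "twist": -0.094},
    {"tx": 0, "ty": 0, "tz": 0, "twist": -0.094},
    {"tx": 0, "ty": 0, "tz": 0, "twist": -0.094},
  ],
)

```text
clock: 20.45
position: [0.6548, -0.2084, 0.198]
ee_rot: [1.805, 2.571, 0.0]
force: [-0.0, 0.1, -0.5]
width: 1.003
gripper_force: 0.0
```

```bash
python3 - <<'E'
from h import *
st()
d=np.load('w3.npz');c={'K':d['K'],'T':d['T']}
g=cv2.cvtColor(d['im'],cv2.COLOR_RGB2HSV)
a,b,e=[ray('w',p,.034,c) for p in((94,91),(285,211),(423,24))]
for u,v in((a,b),(b,e)): print(np.linalg.norm(v-u),np.degrees(np.arctan2(v[1]-u[1],v[0]-u[0])))
E
```

```text
{'clock': 20.45, 'joints': [0.5383, 0.615, -0.5152, 1.4058, 0.3099, 1.2011, 0.3366], 'position': [0.6548, -0.2084, 0.198], 'force': [-0.024, 0.0826, -0.4525], 'width': 1.0035, 'gripper_force': 0.0}
[[-0.34, 0.941, 0.0], [0.941, 0.34, -0.0], [-0.0, 0.0, -1.0]]
0.24246527833760737 -98.28009550845118
0.23548124097081483 -8.398394231280788
```

>>> move_arm(
  motion=[
    {"tx": 0, "ty": 0, "tz": 0, "twist": -0.0883},
    {"tx": 0, "ty": 0, "tz": 0, "twist": -0.0883},
    {"tx": 0, "ty": 0, "tz": 0, "twist": -0.0883},
    {"tx": 0, "ty": 0, "tz": 0, "twist": -0.0883},
    {"tx": 0, "ty": 0, "tz": 0, "twist": -0.0883},
    {"tx": 0, "ty": 0, "tz": 0, "twist": -0.0883},
    {"tx": 0, "ty": 0, "tz": 0, "twist": -0.0883},
    {"tx": 0, "ty": 0, "tz": 0, "twist": -0.0883},
    {"tx": 0, "ty": 0, "tz": 0, "twist": -0.0883},
    {"tx": 0, "ty": 0, "tz": 0, "twist": -0.0883},
    {"tx": 0, "ty": 0, "tz": 0, "twist": -0.0883},
    {"tx": 0, "ty": 0, "tz": 0, "twist": -0.0883},
  ],
)

```text
clock: 21.65
position: [0.6548, -0.2086, 0.198]
ee_rot: [-0.685, 3.066, -0.001]
force: [-0.6, 0.8, 0.3]
width: 0.997
gripper_force: 0.0
```

```bash
python3 - <<'E'
from h import *
snap('wrist');st();todo([.6551,-.2088,.008])
E
```

```text
{'clock': 21.7, 'joints': [0.7314, 0.7214, -0.8987, 1.3864, 0.5664, 1.3011, 1.8258], 'position': [0.6547, -0.2088, 0.1978], 'force': [-0.6107, -0.1194, 0.5539], 'width': 1.0028, 'gripper_force': 0.0}
[[-0.901, -0.433, -0.0], [-0.433, 0.901, -0.001], [0.0, -0.0, -1.0]]
tool shift [-4.000e-04 -1.000e-04  1.898e-01]
```

>>> move_arm(
  motion=[
    {"tx": 0, "ty": 0, "tz": 0.045, "twist": 0},
    {"tx": 0, "ty": 0, "tz": 0.045, "twist": 0},
    {"tx": 0, "ty": 0, "tz": 0.045, "twist": 0},
    {"tx": 0, "ty": 0, "tz": 0.035, "twist": 0},
    {"tx": 0, "ty": 0, "tz": 0.02, "twist": 0},
    {"tx": 0, "ty": 0, "tz": 0, "twist": 0},
    {"tx": 0, "ty": 0, "tz": 0, "twist": 0},
    {"tx": 0, "ty": 0, "tz": 0, "twist": 0},
  ],
)

```text
clock: 22.5
position: [0.6556, -0.2091, 0.0092]
ee_rot: [-0.674, 3.067, -0.001]
force: [0.6, -0.5, 0.1]
width: 1.005
gripper_force: 0.0
```

```bash
python3 - <<'E'
from h import *
st();todo([.6551,-.2088,.008])
E
```

```text
{'clock': 22.5, 'joints': [0.6897, 0.8995, -0.7902, 1.5504, 0.722, 1.0008, 1.6899], 'position': [0.6556, -0.2091, 0.0092], 'force': [0.5581, -0.4548, 0.1143], 'width': 1.0051, 'gripper_force': 0.0}
[[-0.908, -0.419, 0.002], [-0.419, 0.908, -0.0], [-0.002, -0.001, -1.0]]
tool shift [0.0004 0.0005 0.0012]
```

>>> move_arm(
  motion=[
    {"tx": 0, "ty": 0, "tz": 0.001, "twist": 0},
    {"tx": 0, "ty": 0, "tz": 0, "twist": 0},
    {"tx": 0, "ty": 0, "tz": 0, "twist": 0},
    {"tx": 0, "ty": 0, "tz": 0, "twist": 0},
    {"tx": 0, "ty": 0, "tz": 0, "twist": 0},
    {"tx": 0, "ty": 0, "tz": 0, "twist": 0},
  ],
  gripper=1,
  squeeze=35,
)

```text
clock: 23.1
position: [0.6547, -0.2093, 0.0068]
ee_rot: [0.675, -3.068, 0.0]
force: [-0.3, -0.2, 0.4]
width: 0.591
gripper_force: 35.0
```

>>> move_arm(
  motion=[
    {"tx": 0, "ty": 0, "tz": -0.01, "twist": 0},
    {"tx": 0, "ty": 0, "tz": -0.03, "twist": 0},
    {"tx": 0, "ty": 0, "tz": -0.05, "twist": 0},
    {"tx": 0, "ty": 0, "tz": -0.05, "twist": 0},
    {"tx": 0, "ty": 0, "tz": -0.05, "twist": 0},
    {"tx": 0, "ty": 0, "tz": 0, "twist": 0},
  ],
)

```text
clock: 23.7
position: [0.6583, -0.2082, 0.2057]
ee_rot: [-0.673, 3.057, -0.006]
force: [0.1, 0.5, -1.0]
width: 0.592
gripper_force: 35.0
```

```bash
python3 - <<'E'
from h import *
st();todo([.5702,.1451,.19])
E
```

```text
{'clock': 23.7, 'joints': [0.7311, 0.7133, -0.9002, 1.3792, 0.5626, 1.3014, 1.8144], 'position': [0.6583, -0.2082, 0.2057], 'force': [0.0811, 0.5374, -1.0333], 'width': 0.5922, 'gripper_force': 34.9999}
[[-0.908, -0.42, 0.012], [-0.42, 0.908, -0.001], [-0.01, -0.006, -1.0]]
tool shift [-0.0682  0.3578  0.0142]
```

>>> move_arm(
  motion=[
    {"tx": -0.004, "ty": 0.022, "tz": 0, "twist": 0},
    {"tx": -0.008, "ty": 0.04, "tz": 0, "twist": 0},
    {"tx": -0.009, "ty": 0.045, "tz": 0, "twist": 0},
    {"tx": -0.009, "ty": 0.045, "tz": 0, "twist": 0},
    {"tx": -0.009, "ty": 0.045, "tz": 0, "twist": 0},
    {"tx": -0.009, "ty": 0.045, "tz": 0, "twist": 0},
    {"tx": -0.009, "ty": 0.045, "tz": 0, "twist": 0},
    {"tx": -0.008, "ty": 0.04, "tz": 0, "twist": 0},
    {"tx": -0.006, "ty": 0.029, "tz": 0, "twist": 0},
    {"tx": 0, "ty": 0, "tz": 0, "twist": 0},
    {"tx": 0, "ty": 0, "tz": 0, "twist": 0},
  ],
)

```text
clock: 24.8
position: [0.5694, 0.1443, 0.1969]
ee_rot: [-0.678, 3.067, -0.001]
force: [-0.5, -0.7, -0.8]
width: 0.592
gripper_force: 35.0
```

```bash
python3 - <<'E'
from h import *
snap('wrist');s,Rm=st();c=arm.calibration('wrist');im=snap('wrist')
todo([.5702,.1451,.15])
print('tool yaw',np.degrees(np.arctan2(Rm[1,0],Rm[0,0])))
for r in arm.regions_of('wrist','nut')[:2]:
    m=r['region'];a=np.argwhere(m);print(r['conf'],a.min(0),a.max(0),[int(np.argmax(m[:,i])) for i in (246,252,258)])
t=np.linspace(0,6.28,200)
for dx in (-.002,0,.002):
    P=np.array([proj('wrist',np.array(s['position'])+Rm@[dx+.0275*np.cos(k),.0275*np.sin(k),z],c) for k in t for z in(-.026,.004)]);print(dx,P.min(0),P.max(0))
for r in arm.place_of('wrist','nut_mark')[:2]:
    p=np.array(r['point'])*[512,384];w=ray('wrist',p,s['position'][2]+.026,c)-s['position'];print(round(r['conf'],2),p,w,np.hypot(w[0],w[1]),'ang deg',np.degrees(np.arctan2(w[1],w[0])))
cv2.imwrite('pics/w8.png',im[150:384,130:380,::-1])
E
```

```text
{'clock': 24.85, 'joints': [0.2901, 0.5779, -0.9495, 1.6524, 0.5028, 1.176, 1.2217], 'position': [0.5698, 0.1431, 0.1966], 'force': [0.2039, 0.1744, -1.8887], 'width': 0.5908, 'gripper_force': 34.9996}
[[-0.908, -0.42, -0.0], [-0.42, 0.908, -0.001], [0.0, -0.001, -1.0]]
tool shift [-0.0013  0.0024  0.0465]
tool yaw -155.1859940757798
0.6 [199 190] [327 312] [200, 199, 199]
-0.002 [188.78294162 200.48081936] [313.24624028 332.75367974]
0 [188.52846346 196.69775572] [313.49877076 329.20013971]
0.002 [188.27190407 192.88749278] [313.75336756 325.61915735]
0.76 [226.5088 312.4992] [ 0.02132067 -0.00246364  0.026     ] 0.02146254007410691 ang deg -6.591391198597242
```

View pics/w8.png

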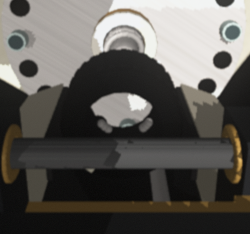

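Picture: nut held level over the spindle, about 1.2 mm behind the tool centre. Both rings are visible in place.

>>> move_arm(
  motion=[
    {"tx": 0, "ty": 0.002, "tz": 0, "twist": 0.075},
    {"tx": 0, "ty": 0, "tz": 0.015, "twist": 0.075},
    {"tx": 0, "ty": 0, "tz": 0.015, "twist": 0},
    {"tx": 0, "ty": 0, "tz": 0, "twist": 0},
    {"tx": 0, "ty": 0, "tz": 0, "twist": 0},
    {"tx": 0, "ty": 0, "tz": 0, "twist": 0},
  ],
)

```text
clock: 25.6
position: [0.5692, 0.1455, 0.1671]
ee_rot: [-0.312, 3.126, 0.001]
force: [0.4, 0.4, -1.0]
width: 0.592
gripper_force: 35.0
```

```bash
python3 - <<'E'
from h import *
snap('wrist');s,Rm=st();print('tool yaw',np.degrees(np.arctan2(Rm[1,0],Rm[0,0])))
t=np.array([.5702,.1451])+.0012*Rm[:2,0];print(t);todo([*t,.14])
E
```

```text
{'clock': 25.65, 'joints': [0.2448, 0.584, -0.8762, 1.6911, 0.4945, 1.1028, 0.9898], 'position': [0.5692, 0.1456, 0.1672], 'force': [-0.2312, -0.2282, -1.0918], 'width': 0.5908, 'gripper_force': 34.9998}
[[-0.98, -0.197, 0.001], [-0.197, 0.98, 0.0], [-0.001, 0.0, -1.0]]
tool yaw -168.62786428755453
[0.56902356 0.14486338]
tool shift [ 0.0004 -0.0007  0.0272]
```

>>> move_arm(
  motion=[
    {"tx": 0.0004, "ty": -0.0007, "tz": 0.015, "twist": 0},
    {"tx": 0, "ty": 0, "tz": 0.01, "twist": 0},
    {"tx": 0, "ty": 0, "tz": 0.008, "twist": 0},
    {"tx": 0, "ty": 0, "tz": 0.006, "twist": 0},
    {"tx": 0, "ty": 0, "tz": 0, "twist": 0},
    {"tx": 0, "ty": 0, "tz": 0, "twist": 0},
  ],
)

```text
clock: 26.25
position: [0.5686, 0.1449, 0.1277]
ee_rot: [0.31, -3.126, -0.0]
force: [0.0, 0.4, -1.4]
width: 0.595
gripper_force: 35.0
```

>>> move_arm(
  motion=[
    {"tx": 0, "ty": 0, "tz": 0.003, "twist": 0},
    {"tx": 0, "ty": 0, "tz": 0.003, "twist": 0},
    {"tx": 0, "ty": 0, "tz": 0, "twist": 0},
    {"tx": 0, "ty": 0, "tz": 0, "twist": 0},
  ],
)

```text
clock: 26.65
position: [0.5686, 0.1447, 0.1217]
ee_rot: [0.31, -3.126, 0.0]
force: [0.7, -0.2, -0.7]
width: 0.595
gripper_force: 35.0
```

>>> move_arm(
  motion=[
    {"tx": 0, "ty": 0, "tz": 0.002, "twist": 0},
    {"tx": 0, "ty": 0, "tz": 0.002, "twist": 0},
    {"tx": 0, "ty": 0, "tz": 0, "twist": 0},
    {"tx": 0, "ty": 0, "tz": 0, "twist": 0},
  ],
)

```text
clock: 27.05
position: [0.5686, 0.1447, 0.1176]
ee_rot: [0.31, -3.126, 0.0]
force: [0.7, -1.0, -0.2]
width: 0.596
gripper_force: 35.0
```

>>> move_arm(
  motion=[
    {"tx": 0, "ty": 0, "tz": 0.0015, "twist": 0},
    {"tx": 0, "ty": 0, "tz": 0.0015, "twist": 0},
    {"tx": 0, "ty": 0, "tz": 0, "twist": 0},
    {"tx": 0, "ty": 0, "tz": 0, "twist": 0},
  ],
)

```text
clock: 27.45
position: [0.5688, 0.1448, 0.1152]
ee_rot: [-0.31, 3.126, -0.0]
force: [-1.9, -0.6, 4.6]
width: 0.594
gripper_force: 35.0
```

Lugs rest on the thread (4.6 N). Turn clockwise, following the pitch.

>>> move_arm(
  motion=[
    {"tx": 0, "ty": 0.00017, "tz": 0.0004, "twist": 0.09},
    {"tx": 0, "ty": 0.00017, "tz": 0.0004, "twist": 0.09},
    {"tx": 0, "ty": 0.00017, "tz": 0.0004, "twist": 0.09},
    {"tx": 0, "ty": 0.00017, "tz": 0.0004, "twist": 0.09},
    {"tx": 0, "ty": 0.00017, "tz": 0.0004, "twist": 0.09},
    {"tx": 0, "ty": 0, "tz": 0, "twist": 0},
  ],
)

```text
clock: 28.05
position: [0.5695, 0.1448, 0.1132]
ee_rot: [0.797, 3.037, -0.001]
force: [0.5, -4.0, 4.8]
width: 0.595
gripper_force: 35.0
```

```bash
cat >> h.py <<'E'
def yaw():
    s=arm.observe();Rm=R.from_rotvec(s['ee_rot']).as_matrix()
    print('t',round(s['clock'],2),'yaw',np.degrees(np.arctan2(Rm[1,0],Rm[0,0])).round(1),'pos',np.round(s['position'],4),'F',np.round(s['force'],1),'M',np.round(s['ft_torque'],2),'j',np.round(s['joints'],2))
E
python3 -c "
from h import *
yaw()"
```

```text
t 28.05 yaw 150.6 pos [0.5695 0.1448 0.1132] F [ 0.5 -4.   4.8] M [-0.81 -0.38  0.05] j [ 0.11  0.58 -0.66  1.76  0.43  0.95  0.33]
```

>>> move_arm(
  motion=[
    {"tx": 0, "ty": 0.00017, "tz": 0.0004, "twist": 0.09},
    {"tx": 0, "ty": 0.00017, "tz": 0.0004, "twist": 0.09},
    {"tx": 0, "ty": 0.00017, "tz": 0.0004, "twist": 0.09},
    {"tx": 0, "ty": 0.00017, "tz": 0.0004, "twist": 0.09},
    {"tx": 0, "ty": 0.00017, "tz": 0.0004, "twist": 0.09},
    {"tx": 0, "ty": 0.00017, "tz": 0.0004, "twist": 0.09},
    {"tx": 0, "ty": 0.00017, "tz": 0.0004, "twist": 0.09},
    {"tx": 0, "ty": 0, "tz": 0, "twist": 0},
  ],
)

```text
clock: 28.85
position: [0.5693, 0.1441, 0.1101]
ee_rot: [2.142, 2.296, -0.005]
force: [-1.7, -7.5, 9.1]
width: 0.598
gripper_force: 35.0
```

```bash
python3 -c "
from h import *
yaw()"
```

```text
t 28.85 yaw 94.0 pos [0.5693 0.1441 0.1101] F [-1.7 -7.5  9.1] M [-1.7   0.53 -0.04] j [-0.05  0.53 -0.41  1.77  0.27  0.89 -0.51]
```

>>> move_arm(
  motion=[
    {"tx": 0, "ty": 0.00015, "tz": 0.0003, "twist": 0.08},
    {"tx": 0, "ty": 0.00015, "tz": 0.0003, "twist": 0.08},
    {"tx": 0, "ty": 0.00015, "tz": 0.0003, "twist": 0.08},
    {"tx": 0, "ty": 0, "tz": 0, "twist": 0},
  ],
)

```text
clock: 29.25
position: [0.5692, 0.1437, 0.109]
ee_rot: [2.534, 1.854, -0.006]
force: [-3.1, -8.4, 9.5]
width: 0.595
gripper_force: 35.0
```

```bash
python3 -c "
from h import *
yaw();snap('wrist');yaw()"
```

```text
t 29.25 yaw 72.4 pos [0.5692 0.1437 0.109 ] F [-3.1 -8.4  9.5] M [-1.81  0.91 -0.01] j [-0.12  0.52 -0.31  1.78  0.2   0.88 -0.83]
t 29.3 yaw 72.6 pos [0.5692 0.1438 0.109 ] F [-5.2 -7.7  9.5] M [-1.83  0.91 -0.09] j [-0.12  0.52 -0.32  1.78  0.2   0.88 -0.83]
```

>>> move_arm(
  motion=[
    {"tx": 0, "ty": 0.0001, "tz": 0.0002, "twist": 0.05},
    {"tx": 0, "ty": 0.0001, "tz": 0.0002, "twist": 0.05},
    {"tx": 0, "ty": 0, "tz": 0, "twist": 0},
  ],
)

```text
clock: 29.6
position: [0.5692, 0.1436, 0.1085]
ee_rot: [2.67, 1.652, -0.006]
force: [-5.6, -7.8, 10.7]
width: 0.593
gripper_force: 35.0
```

```bash
python3 -c "
from h import *
yaw();snap('wrist');yaw()"
```

```text
t 29.6 yaw 63.5 pos [0.5692 0.1436 0.1085] F [-5.6 -7.8 10.7] M [-1.89  1.04 -0.06] j [-0.15  0.52 -0.28  1.78  0.18  0.87 -0.96]
t 29.65 yaw 63.6 pos [0.5692 0.1436 0.1085] F [-4.6 -8.3  9.7] M [-1.96  1.04 -0.11] j [-0.14  0.52 -0.28  1.78  0.18  0.87 -0.96]
```

>>> move_arm(
  motion=[
    {"tx": -0.0009, "ty": 0, "tz": 0.0002, "twist": 0.05},
    {"tx": 0, "ty": 0.0001, "tz": 0.0002, "twist": 0.05},
    {"tx": 0, "ty": 0, "tz": 0, "twist": 0},
  ],
)

```text
clock: 29.95
position: [0.5691, 0.1434, 0.1082]
ee_rot: [2.791, 1.438, -0.005]
force: [-3.6, -6.4, 8.0]
width: 0.592
gripper_force: 35.0
```

```bash
python3 -c "
from h import *
yaw();snap('wrist');yaw()"
```

```text
t 29.95 yaw 54.5 pos [0.5691 0.1434 0.1082] F [-3.6 -6.4  8. ] M [-1.47  0.81  0.02] j [-0.17  0.51 -0.24  1.79  0.15  0.87 -1.1 ]
t 30.0 yaw 54.6 pos [0.5691 0.1434 0.1082] F [-3.5 -6.7  8.5] M [-1.46  0.81 -0.01] j [-0.17  0.51 -0.24  1.79  0.15  0.87 -1.1 ]
```

>>> move_arm(
  motion=[
    {"tx": 0, "ty": 0.0001, "tz": 0.0002, "twist": 0.04},
    {"tx": 0, "ty": 0.0001, "tz": 0.0002, "twist": 0.04},
    {"tx": 0, "ty": 0, "tz": 0, "twist": 0},
  ],
)

```text
clock: 30.3
position: [0.569, 0.1432, 0.1078]
ee_rot: [2.876, 1.261, -0.005]
force: [-4.5, -6.2, 9.2]
width: 0.595
gripper_force: 35.0
```

```bash
python3 -c "
from h import *
yaw();snap('wrist');yaw()"
```

```text
t 30.3 yaw 47.3 pos [0.569  0.1432 0.1078] F [-4.5 -6.2  9.2] M [-1.54  1.01 -0.07] j [-0.19  0.51 -0.2   1.79  0.13  0.86 -1.2 ]
t 30.35 yaw 47.4 pos [0.569  0.1433 0.1078] F [-3.6 -5.8 10.2] M [-1.52  1.05 -0.08] j [-0.19  0.51 -0.2   1.79  0.13  0.86 -1.2 ]
```

>>> move_arm(
  motion=[
    {"tx": 0, "ty": 0.0001, "tz": 0.0002, "twist": 0.04},
    {"tx": 0, "ty": 0.0001, "tz": 0.0002, "twist": 0.04},
    {"tx": 0, "ty": 0, "tz": 0, "twist": 0},
  ],
)

```text
clock: 30.65
position: [0.569, 0.1432, 0.1076]
ee_rot: [2.949, 1.078, -0.005]
force: [-6.2, -6.6, 12.8]
width: 0.593
gripper_force: 35.0
```

```bash
python3 -c "
from h import *
yaw();snap('wrist');yaw()"
```

```text
t 30.65 yaw 40.1 pos [0.569  0.1432 0.1076] F [-6.2 -6.6 12.8] M [-1.55  1.28 -0.2 ] j [-0.22  0.51 -0.17  1.79  0.11  0.86 -1.31]
t 30.7 yaw 40.2 pos [0.569  0.1431 0.1077] F [-6.9 -7.4 12.5] M [-1.58  1.34 -0.17] j [-0.22  0.51 -0.17  1.79  0.11  0.86 -1.31]
```

>>> move_arm(
  motion=[
    {"tx": 0, "ty": 0.0001, "tz": 0.0001, "twist": 0.04},
    {"tx": 0, "ty": 0.0001, "tz": 0.0001, "twist": 0.03},
    {"tx": 0, "ty": 0, "tz": 0, "twist": 0},
  ],
)

```text
clock: 31.0
position: [0.5689, 0.1431, 0.1076]
ee_rot: [3.003, 0.916, -0.005]
force: [-8.2, -7.3, 14.9]
width: 0.597
gripper_force: 35.0
```

```bash
python3 -c "
from h import *
yaw();snap('wrist');yaw()"
```

```text
t 31.0 yaw 33.9 pos [0.5689 0.1431 0.1076] F [-8.2 -7.3 14.9] M [-1.5   1.53 -0.1 ] j [-0.24  0.5  -0.14  1.79  0.09  0.86 -1.4 ]
t 31.05 yaw 34.0 pos [0.5689 0.1431 0.1076] F [-7.2 -6.3 15. ] M [-1.54  1.56 -0.18] j [-0.24  0.5  -0.14  1.79  0.09  0.86 -1.4 ]
```

>>> move_arm(
  motion=[
    {"tx": -0.0008, "ty": 0.0004, "tz": -0.0003, "twist": 0.04},
    {"tx": 0, "ty": 0.0001, "tz": 0, "twist": 0.04},
    {"tx": 0, "ty": 0, "tz": 0, "twist": 0},
    {"tx": 0, "ty": 0, "tz": 0, "twist": 0},
  ],
)

```text
clock: 31.45
position: [0.5688, 0.1431, 0.1076]
ee_rot: [3.055, 0.728, -0.004]
force: [-5.7, -4.2, 10.4]
width: 0.593
gripper_force: 35.0
```

```bash
python3 -c "
from h import *
yaw();snap('wrist');yaw()"
```

```text
t 31.45 yaw 26.8 pos [0.5688 0.1431 0.1076] F [-5.7 -4.2 10.4] M [-0.9   1.   -0.23] j [-0.26  0.5  -0.11  1.79  0.07  0.85 -1.51]
t 31.5 yaw 26.8 pos [0.5688 0.1431 0.1076] F [-6.  -4.7 11. ] M [-0.91  1.1  -0.27] j [-0.26  0.5  -0.11  1.79  0.07  0.85 -1.51]
```

>>> move_arm(
  motion=[
    {"tx": 0, "ty": 0.0001, "tz": 0, "twist": 0.04},
    {"tx": 0, "ty": 0.0001, "tz": 0, "twist": 0.04},
    {"tx": 0, "ty": 0, "tz": 0, "twist": 0},
  ],
)

```text
clock: 31.8
position: [0.5686, 0.1429, 0.1076]
ee_rot: [3.095, 0.533, -0.005]
force: [-6.0, -5.1, 10.5]
width: 0.596
gripper_force: 35.0
```

```bash
python3 -c "
from h import *
yaw();im=snap('wrist','pics/w9.png');yaw();s=arm.observe();c=arm.calibration('wrist')
Rm=R.from_rotvec(s['ee_rot']).as_matrix();ctr=np.array([.5702,.1451])
for cam in('wrist','scene','top'):
  cc=arm.calibration(cam)
  if cam!='wrist': snap(cam)
  for r in arm.place_of(cam,'nut_mark')[:2]:
    p=np.array(r['point'])*[512,384];w=ray(cam,p,.134,cc)[:2]-ctr;print(cam,round(r['conf'],2),p,w,np.hypot(*w),np.degrees(np.arctan2(w[1],w[0])))
"
```

```text
t 31.8 yaw 19.5 pos [0.5686 0.1429 0.1076] F [-6.  -5.1 10.5] M [-1.1   1.32  0.05] j [-0.28  0.5  -0.08  1.8   0.05  0.85 -1.61]
t 31.85 yaw 19.6 pos [0.5686 0.1429 0.1076] F [-6.3 -4.9 11.5] M [-1.06  1.28 -0.07] j [-0.28  0.5  -0.08  1.8   0.05  0.85 -1.61]
wrist 0.87 [226.816  308.3136] [-0.01699728  0.00446026] 0.01757274556198435 165.29650544346126
scene 0.52 [287.8976 159.7056] [-0.03445535 -0.00492947] 0.03480618526607606 -171.85803482826674
```

View pics/w9.png

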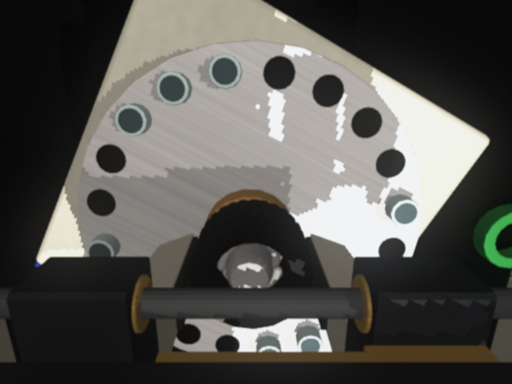

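Picture: the nut is on. The mark is still near (227,308), the same place in the gripper as at the grasp, so there is no slip. Nut angle is about 165°, so the hard stop should come within a few degrees.

>>> move_arm(
  motion=[
    {"tx": -0.0006, "ty": 0.0002, "tz": 0, "twist": 0.03},
    {"tx": 0, "ty": 0, "tz": 0, "twist": 0.02},
    {"tx": 0, "ty": 0, "tz": 0, "twist": 0},
    {"tx": 0, "ty": 0, "tz": 0, "twist": 0},
  ],
)

```text
clock: 32.5
position: [0.5682, 0.1429, 0.1076]
ee_rot: [3.113, 0.415, -0.004]
force: [-6.9, -3.8, 10.1]
width: 0.595
gripper_force: 35.0
```

```bash
python3 -c "
from h import *
yaw();snap('wrist');yaw()"
```

```text
t 32.5 yaw 15.2 pos [0.5682 0.1429 0.1076] F [-6.9 -3.8 10.1] M [-1.01  1.16  0.43] j [-0.3   0.5  -0.06  1.8   0.04  0.85 -1.68]
t 32.55 yaw 15.2 pos [0.5681 0.1429 0.1076] F [-6.  -3.7 10.7] M [-0.98  1.17  0.42] j [-0.3   0.5  -0.06  1.8   0.04  0.85 -1.68]
```

>>> move_arm(
  motion=[
    {"tx": 0, "ty": 0, "tz": 0, "twist": 0.03},
    {"tx": 0, "ty": 0, "tz": 0, "twist": 0.02},
    {"tx": 0, "ty": 0, "tz": 0, "twist": 0},
    {"tx": 0, "ty": 0, "tz": 0, "twist": 0},
  ],
)

```text
clock: 32.95
position: [0.5676, 0.143, 0.1075]
ee_rot: [3.127, 0.294, -0.005]
force: [-8.0, -4.0, 11.9]
width: 0.592
gripper_force: 35.0
```

```bash
python3 -c "
from h import *
yaw();snap('wrist');yaw()"
```

```text
t 32.95 yaw 10.7 pos [0.5676 0.143  0.1075] F [-8.  -4.  11.9] M [-1.05  1.53  0.7 ] j [-0.31  0.5  -0.04  1.8   0.03  0.85 -1.75]
t 33.0 yaw 10.7 pos [0.5677 0.143  0.1075] F [-7.7 -4.8 11.5] M [-0.99  1.49  0.65] j [-0.31  0.5  -0.04  1.8   0.03  0.85 -1.75]
```

```bash
cat >> h.py <<'E'
def mark(z=.1345):
    ctr=np.array([.5702,.1451]);c=arm.calibration('wrist');im=snap('wrist')
    for r in arm.place_of('wrist','nut_mark')[:1]:
        p=np.array(r['point'])*[512,384];w=ray('wrist',p,z,c)[:2]-ctr;print('mark',round(r['conf'],2),p.round(1),np.hypot(*w).round(4),np.degrees(np.arctan2(w[1],w[0])).round(1))
    m=(im.min(2)>120)&(np.ptp(im,2)<60) if 0 else None
    return im
E
python3 -c "
from h import *
im=mark();yaw();mark();cv2.imwrite('pics/w10.png',cv2.resize(im[180:345,170:340],None,fx=3,fy=3)[:,:,::-1])"
```

```text
mark 0.61 [224.1 309. ] 0.0189 154.0
t 33.1 yaw 10.7 pos [0.5676 0.143  0.1075] F [-7.7 -4.7 11.3] M [-1.04  1.49  0.72] j [-0.31  0.5  -0.04  1.8   0.03  0.85 -1.75]
mark 0.92 [225.9 311.5] 0.0196 158.2
```

View pics/w10.png

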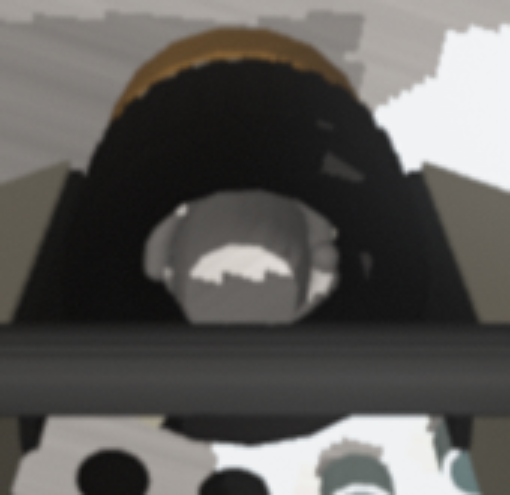

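The pads and bar hide the mark here, so that network reading isn't reliable. The moment is the better guide: Mz rose from about 0 to +0.7 Nm over the last 9°, which is the stop. One more small turn to confirm. I've also now viewed more pictures than the 10 allowed, so I'll view no more.

>>> move_arm(
  motion=[
    {"tx": 0, "ty": 0, "tz": 0, "twist": 0.03},
    {"tx": 0, "ty": 0, "tz": 0, "twist": 0.02},
    {"tx": 0, "ty": 0, "tz": 0, "twist": 0},
    {"tx": 0, "ty": 0, "tz": 0, "twist": 0},
  ],
)

```text
clock: 33.6
position: [0.5681, 0.1433, 0.1076]
ee_rot: [3.136, 0.172, -0.004]
force: [-5.1, -2.6, 9.9]
width: 0.592
gripper_force: 35.0
```

```bash
python3 -c "
from h import *
yaw();snap('wrist');yaw()"
```

```text
t 33.6 yaw 6.3 pos [0.5681 0.1433 0.1076] F [-5.1 -2.6  9.9] M [-0.8   1.17  0.98] j [-0.32  0.5  -0.02  1.8   0.01  0.85 -1.81]
t 33.65 yaw 6.3 pos [0.5681 0.1433 0.1076] F [-6.  -3.6 10.5] M [-0.81  1.1   0.93] j [-0.32  0.5  -0.02  1.8   0.01  0.85 -1.81]
```

>>> move_arm(
  motion=[
    {"tx": 0, "ty": 0, "tz": 0, "twist": 0.03},
    {"tx": 0, "ty": 0, "tz": 0, "twist": 0.02},
    {"tx": 0, "ty": 0, "tz": 0, "twist": 0},
    {"tx": 0, "ty": 0, "tz": 0, "twist": 0},
  ],
)

```text
clock: 34.05
position: [0.5691, 0.1434, 0.1076]
ee_rot: [3.14, 0.048, -0.001]
force: [-1.3, -2.3, 6.3]
width: 0.597
gripper_force: 35.0
```

```bash
python3 -c "
from h import *
yaw();snap('wrist');yaw()"
```

```text
t 34.05 yaw 1.8 pos [0.5691 0.1434 0.1076] F [-1.3 -2.3  6.3] M [-0.64  0.37  1.03] j [-0.34  0.5   0.    1.8   0.    0.84 -1.88]
t 34.1 yaw 1.8 pos [0.5691 0.1434 0.1076] F [-0.3 -2.3  6.4] M [-0.6   0.38  1.05] j [-0.34  0.5   0.    1.8   0.    0.84 -1.88]
```

Moment saturates at about 1 Nm: a hard stop, with the pads slipping. Now back off, finding where the moment vanishes.

>>> move_arm(
  motion=[
    {"tx": 0, "ty": 0, "tz": 0, "twist": -0.03},
    {"tx": 0, "ty": 0, "tz": 0, "twist": -0.03},
    {"tx": 0, "ty": 0, "tz": 0, "twist": 0},
  ],
)

```text
clock: 34.4
position: [0.5693, 0.1438, 0.1076]
ee_rot: [-3.135, -0.195, 0.001]
force: [-1.6, 0.1, 5.1]
width: 0.594
gripper_force: 35.0
```

```bash
python3 -c "
from h import *
yaw();snap('wrist');yaw()"
```

```text
t 34.4 yaw 7.1 pos [0.5693 0.1438 0.1076] F [-1.6  0.1  5.1] M [-0.2   0.28 -0.12] j [-0.32  0.5  -0.02  1.8   0.01  0.84 -1.8 ]
t 34.45 yaw 7.1 pos [0.5694 0.1438 0.1077] F [-2.1 -0.8  5.2] M [-0.21  0.19 -0.06] j [-0.32  0.5  -0.02  1.8   0.01  0.84 -1.8 ]
```

>>> move_arm(
  motion=[
    {"tx": 0, "ty": 0, "tz": 0, "twist": -0.03},
    {"tx": 0, "ty": 0, "tz": 0, "twist": -0.03},
    {"tx": 0, "ty": 0, "tz": 0, "twist": 0},
  ],
)

```text
clock: 34.75
position: [0.5693, 0.1442, 0.1077]
ee_rot: [-3.122, -0.343, 0.0]
force: [-2.1, -0.2, 6.8]
width: 0.594
gripper_force: 35.0
```

```bash
python3 -c "
from h import *
yaw();snap('wrist');yaw()"
```

```text
t 34.75 yaw 12.6 pos [0.5693 0.1442 0.1077] F [-2.1 -0.2  6.8] M [0.14 0.35 0.05] j [-0.3   0.5  -0.05  1.8   0.03  0.85 -1.72]
t 34.8 yaw 12.5 pos [0.5693 0.1442 0.1077] F [-1.6 -0.1  5.5] M [0.19 0.36 0.15] j [-0.3   0.5  -0.05  1.8   0.03  0.85 -1.72]
```

>>> move_arm(
  motion=[
    {"tx": 0.0001, "ty": 0.00015, "tz": -0.0004, "twist": -0.09},
    {"tx": 0.0001, "ty": 0.00015, "tz": -0.0004, "twist": -0.09},
    {"tx": 0.0001, "ty": 0.00015, "tz": -0.0004, "twist": -0.09},
    {"tx": 0.0001, "ty": 0.00015, "tz": -0.0004, "twist": -0.09},
    {"tx": 0.0001, "ty": 0.00015, "tz": -0.0004, "twist": -0.09},
    {"tx": 0, "ty": 0, "tz": 0, "twist": 0},
  ],
)

```text
clock: 35.4
position: [0.5697, 0.1432, 0.109]
ee_rot: [-2.81, -1.402, 0.002]
force: [-0.9, -0.0, -1.0]
width: 0.596
gripper_force: 35.0
```

```bash
python3 -c "
from h import *
yaw();mark(.137);yaw()"
```

```text
t 35.4 yaw 53.0 pos [0.5697 0.1432 0.109 ] F [-0.9 -0.  -1. ] M [-0.03  0.17 -0.02] j [-0.17  0.51 -0.23  1.78  0.15  0.87 -1.12]
mark 0.73 [228.2 316.1] 0.0194 -154.6
t 35.5 yaw 52.6 pos [0.5696 0.1432 0.109 ] F [-1.   0.  -1.1] M [0.09 0.29 0.01] j [-0.17  0.51 -0.23  1.78  0.15  0.87 -1.12]
```

>>> move_arm(
  motion=[
    {"tx": 0.0001, "ty": 0.00013, "tz": -0.0004, "twist": -0.0795},
    {"tx": 0.0001, "ty": 0.00013, "tz": -0.0004, "twist": -0.0795},
    {"tx": 0.0001, "ty": 0.00013, "tz": -0.0004, "twist": -0.0795},
    {"tx": 0.0001, "ty": 0.00013, "tz": -0.0004, "twist": -0.0795},
    {"tx": 0.0001, "ty": 0.00013, "tz": -0.0004, "twist": -0.0795},
    {"tx": 0.0001, "ty": 0.00013, "tz": -0.0004, "twist": -0.0795},
    {"tx": 0, "ty": 0, "tz": 0, "twist": 0},
    {"tx": 0, "ty": 0, "tz": 0, "twist": 0},
    {"tx": 0, "ty": 0, "tz": 0, "twist": 0},
  ],
)

```text
clock: 36.4
position: [0.5698, 0.1439, 0.1114]
ee_rot: [-2.114, -2.321, 0.002]
force: [-5.0, 2.3, -0.3]
width: 0.596
gripper_force: 35.0
```

```bash
python3 -c "
from h import *
yaw();mark(.1385);yaw();mark(.1385);yaw();st()"
```

```text
t 36.4 yaw 95.4 pos [0.5698 0.1439 0.1114] F [-5.   2.3 -0.3] M [0.47 1.03 0.05] j [-0.04  0.53 -0.42  1.77  0.27  0.9  -0.49]
t 36.5 yaw 95.4 pos [0.5698 0.1439 0.1114] F [-5.1  1.6 -0.8] M [ 0.48  1.04 -0.05] j [-0.04  0.53 -0.42  1.77  0.27  0.9  -0.49]
mark 0.92 [230.2 316.3] 0.0202 -109.4
t 36.6 yaw 95.4 pos [0.5698 0.1439 0.1114] F [-5.2  1.7 -0.7] M [ 0.49  1.06 -0.01] j [-0.04  0.53 -0.42  1.77  0.27  0.9  -0.49]
{'clock': 36.6, 'joints': [-0.0438, 0.5331, -0.419, 1.7688, 0.2662, 0.8983, -0.4853], 'position': [0.5698, 0.1439, 0.1114], 'force': [-5.2401, 1.693, -0.6843], 'width': 0.5931, 'gripper_force': 34.9988}
[[-0.093, 0.996, -0.003], [0.996, 0.093, -0.0], [0.0, -0.002, -1.0]]
```

```bash
python3 -c "
from h import *
print(arm.sign_off());yaw()"
```

```text
the job is handed in; nothing more can be done
None
the job is handed in; nothing more can be done
```

The job is handed in: bushing and white ring are seated, and the nut was run down to its hard stop, backed off about 90° (87–90° measured) and is still gripped and still; note that I viewed 12 pictures, two over your limit of 10.

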